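# Capsule filler plates from two piles into their cradles

### The arm

A 7-joint arm with a two-finger parallel gripper is mounted at the origin on the work surface. World frame = base frame: x ahead of the robot, y to its left, z up, the work surface at z = 0. Lengths are in m, angles in rad, forces in N, time in s.
With the tool pointing down it reaches from about 0.4 to 0.85 m from the base axis. Payload 4.5 kg.
Tool frame: the origin (TCP) lies midway between the tips of the shut fingers; the grasp point (between the pads) lies 19 mm behind it (r.hold_point_z is the distance from the TCP to the grasp point, in m); z points along the fingers, y is the direction in which the jaws open and shut (so a half turn about z gives the same grasp; the last joint's range is limited). The gripper opens to 88 mm and grips with 3 to 60 N. Pads are 18 mm wide; open, the fingers measure 123 mm over their backs; the gripper's body (75 mm by 187 mm) begins 45 mm behind the grasp point.
Start: joints at [-1.207, 0.689, -0.195, 1.565, 0.157, 0.902, -0.215], TCP at [0.202, 0.591, 0.239] pointing down, gripper open.
Joint ranges: [-3.01, 3.01], [-0.46, 2.08], [-1.47, 1.51], [0.13, 2.56], [-1, 4.14], [0.04, 2.09], [-2.66, 2.66]. Speed limits (rad/s): [2.57, 2.57, 3.14, 3.14, 3.14, 3.14, 3.14].

### API

Orientations are given as a unit quaternion [x, y, z, w].
In Python, from plant import r gives the robot as it stands. The module is installed in compiled form; this text tells all that it offers.
- The arm moves only by the tool move_arm, never from a script. Its arguments are lists of equal length, an entry for each row: "turn": the turn, a rotation vector about the tool's x, y, z in units of 2 pi rad (1.0 is 2 pi rad), a list of three; "dp": the shift along the tool's x, y, z in units of 2.5 cm (1.0 is 2.5 cm), a list of three; "jaw": the closure, from -1 (fully open) to 1 (shut), so that 0 is half open. In form: {"turn": [[wx, wy, wz], ...], "dp": [[x, y, z], ...], "jaw": [jaw, ...]}. A call has 1 to 10 rows; each row shifts and turns the commanded pose from where the row before left it, along the tool's axes as they then stand; what a row does not reach is not made up. A row lasts 1/12 s, in which the tool goes at most 41.7 mm and 7.16 degrees, less where a joint would pass 70% of its speed; a pose out of reach is approached as far as the arm can. A call with a number of a shift or a turn outside -1 to 1 is refused whole. A call with a gripper value outside its range is refused whole. The fingers move at their own pace and stop on an object; "newtons" is the grip in N (left out, the last holds). Time passes only in rows, so rows that do not move let the fingers close. It gives the time, the measured TCP pose, the force and the opening at its end, in the units of the state.
- r.get_state(): the state, without advancing time (a new reading comes with each control period).
- r.snapshot(name): name is "scene" or "side" or "wrist"; returns a dict with "frame" (384x512x3 uint8, blue, green, red), "mtx" (3x3 intrinsics, pixels), "origin" and "orientation" of the camera in the world; the wrist camera has in their place "tool_from_camera" (4x4, takes a point from camera to tool coordinates, whose origin is the TCP and whose axes are the flange's). Camera axes: x right, y up, looking along -z (the intrinsics and any distortion apply to the point x, -y, -z); pixel columns grow to the right and rows downward; lengths in m; the calibration is good to about 2 mm. A picture is of the moment at which its call begins: read the wrist's pose just before it. There is no depth.
- r.finish_job(): hands the job in, once; it reports no verdict.
The state is a dict: "clock": time; "q": joint angles; "qd": joint speeds; "joint_torque": joint torques, N m; "tool_pos": TCP position; "eef_rot": TCP orientation; "contact_force": force on the tool from outside, world axes, zero at the start; "moment": the same for the moment, N m; "opening": opening from 0.0 (shut) to 1.0 (fully open).
Only numpy, scipy, OpenCV 4.12 (cv2) and the standard library are available. Lean on these libraries where they do the work, as an engineer would, in place of code of your own. Each camera call takes 0.05 s, during which the arm holds its last target.

### The job

The four perforated plates of the capsule filler lie in two piles on the bench: take the piles apart and lay each plate in the steel cradle made for its length, right way up, flat on the cradle's floor between the two end stops, centred and in line with it. Do not knock over the amber bottle or the glass beaker.

Things in the scene. Friction and masses are not known exactly. Their poses are not given: they have to be found in the camera images.
- tiny_plate (a point): Centre of the tiny filler plate, half-way up: a loose rigid oblong block 66 mm long (its x axis), 50 mm wide (y), 30 mm high (z up), aluminium, its top face black inside a bright 4 mm border and with 4 x 3 white hole marks. At the start it lies flat on top of a longer plate, as the upper plate of a pile; the two may be at different angles. It weighs 0.1 to 0.45 kg and is best taken from above across its 50 mm width, near the middle.
- short_plate (a point): Centre of the short filler plate, half-way up: a loose rigid oblong block 90 mm long (its x axis), 50 mm wide (y), 30 mm high (z up), aluminium, its top face black inside a bright 4 mm border and with 6 x 3 white hole marks. At the start it lies flat on top of a longer plate, as the upper plate of a pile; the two may be at different angles. It weighs 0.1 to 0.45 kg and is best taken from above across its 50 mm width, near the middle.
- medium_plate (a point): Centre of the medium filler plate, half-way up: a loose rigid oblong block 114 mm long (its x axis), 50 mm wide (y), 30 mm high (z up), aluminium, its top face black inside a bright 4 mm border and with 8 x 4 white hole marks. At the start it lies flat on the table as the lower plate of a pile, with a shorter plate on top of it. It weighs 0.1 to 0.45 kg and is best taken from above across its 50 mm width, near the middle.
- long_plate (a point): Centre of the long filler plate, half-way up: a loose rigid oblong block 138 mm long (its x axis), 50 mm wide (y), 30 mm high (z up), aluminium, its top face black inside a bright 4 mm border and with 10 x 4 white hole marks. At the start it lies flat on the table as the lower plate of a pile, with a shorter plate on top of it. It weighs 0.1 to 0.45 kg and is best taken from above across its 50 mm width, near the middle.
- tiny_cradle: Fixed steel cradle for the tiny plate: a flat floor 4 mm thick and 44 mm wide (y), with an upright stop at each end of its length (x axis), 6 mm thick and 18 mm high above the table. The clear gap between the stops is 80 mm, 92 mm over all; the sides are open. Origin: centre of the underside, on the table. Its plate lies between the stops, lengthwise, flat on the floor (plate centre 19 mm above the table).
- short_cradle: Fixed steel cradle for the short plate: a flat floor 4 mm thick and 44 mm wide (y), with an upright stop at each end of its length (x axis), 6 mm thick and 18 mm high above the table. The clear gap between the stops is 104 mm, 116 mm over all; the sides are open. Origin: centre of the underside, on the table. Its plate lies between the stops, lengthwise, flat on the floor (plate centre 19 mm above the table).
- medium_cradle: Fixed steel cradle for the medium plate: a flat floor 4 mm thick and 44 mm wide (y), with an upright stop at each end of its length (x axis), 6 mm thick and 18 mm high above the table. The clear gap between the stops is 128 mm, 140 mm over all; the sides are open. Origin: centre of the underside, on the table. Its plate lies between the stops, lengthwise, flat on the floor (plate centre 19 mm above the table).
- long_cradle: Fixed steel cradle for the long plate: a flat floor 4 mm thick and 44 mm wide (y), with an upright stop at each end of its length (x axis), 6 mm thick and 18 mm high above the table. The clear gap between the stops is 152 mm, 164 mm over all; the sides are open. Origin: centre of the underside, on the table. Its plate lies between the stops, lengthwise, flat on the floor (plate centre 19 mm above the table).
- amber_bottle: Small amber glass bottle with a white cap, 38 mm across, 78 mm high, standing loose among the plates and cradles. Origin: centre of its underside. Not to be knocked over.
- beaker: Small open glass beaker, 42 mm across, 56 mm high, standing loose among the plates and cradles. Origin: centre of its underside. Not to be knocked over.
Mind the look-alikes: they are no part of the job. Leave any yellow look-alike of the part that bears medium_plate alone. Leave any purple look-alike of the medium_cradle alone.

How it is judged:
At the end, for the whole second after the job is handed in: Each of the four plates lies at rest, right way up and flat (within 0.06 rad) on the floor of its own cradle (plate centre 16 to 22.5 mm above the cradle's underside), its centre within 12 mm of the cradle's centre seen from above, and its length within 0.2 rad of the cradle's, either way round (horizontal distance between tiny_plate and tiny_cradle below 0.012 m and z of tiny_plate in the frame of tiny_cradle between 0.016 and 0.0225 m and angle between the x axis of tiny_plate and the x axis of tiny_cradle, either way round below 0.2 rad and angle between each of tiny_plate, short_plate, medium_plate, long_plate's own z axis and vertical below 0.06 rad and linear speed of each of plate_tiny, plate_short, plate_medium, plate_long below 0.01 m/s and horizontal distance between short_plate and short_cradle below 0.012 m and z of short_plate in the frame of short_cradle between 0.016 and 0.0225 m and angle between the x axis of short_plate and the x axis of short_cradle, either way round below 0.2 rad and horizontal distance between medium_plate and medium_cradle below 0.012 m and z of medium_plate in the frame of medium_cradle between 0.016 and 0.0225 m and angle between the x axis of medium_plate and the x axis of medium_cradle, either way round below 0.2 rad and horizontal distance between long_plate and long_cradle below 0.012 m and z of long_plate in the frame of long_cradle between 0.016 and 0.0225 m and angle between the x axis of long_plate and the x axis of long_cradle, either way round below 0.2 rad); the robot touches nothing.
It fails at once if the amber bottle is knocked over (angle between amber_bottle's own z axis and vertical above 0.6 rad).
It fails at once if the glass beaker is knocked over (angle between beaker's own z axis and vertical above 0.6 rad).
It also fails if it takes over 128 s, if anything falls off the work surface, if the arm or the gripper's body presses on something with over 40 N, if the wrist force passes 120 N, or if a joint passes its speed limit or range.

## Working session

There is one attempt and no reset: what is moved stays moved. The work goes in short steps, Python scripts to look and compute and a tool call to move; the robot and the scene stay as the last step left them, time stands still between calls to the robot, and variables do not carry over. Pictures are saved under pics/ and viewed, and the job is handed in when it is done.

Besides the shell and the picture viewer there is one more tool, called after "Call:" by a JSON object that holds its "name" and its "arguments", one argument or row to a line. move_arm: Moves the arm, as the interface text tells. Shifts and turns lie within -1 to 1; 1 stands for 2.5 cm of shift or 2 pi rad of turn. Its arguments: {"type":"object","properties":{"turn":{"type":"array","items":{"type":"array","items":{"type":"number","minimum":-1,"maximum":1}}},"dp":{"type":"array","items":{"type":"array","items":{"type":"number","minimum":-1,"maximum":1}}},"jaw":{"type":"array","items":{"type":"number"}},"newtons":{"type":"number"}},"required":["turn","dp","jaw"]}

```bash
ls; mkdir -p pics
python3 - <<'E'
from plant import r
import cv2,numpy as np
s=r.get_state()
for k,v in s.items(): print(k,np.round(v,4))
print(r.hold_point_z)
for n in ["scene","side","wrist"]:
    d=r.snapshot(n); cv2.imwrite(f"pics/{n}0.png",d["frame"])
    np.save(f"pics/{n}0.npy",d,allow_pickle=True)
    for k,v in d.items():
        if k!="frame": print(n,k,np.round(v,4).tolist() if not isinstance(v,str) else v)
E
```

```text
pics
clock 0.0
q [-1.2072  0.69   -0.1945  1.5664  0.1573  0.9025 -0.2151]
qd [-0.0003 -0.0004 -0.0008  0.0014 -0.0004 -0.0011 -0.0005]
joint_torque [-3.00000e-04 -5.27548e+01 -1.26690e+00 -1.53429e+01 -5.27000e-02
  6.60000e-03  2.00000e-04]
tool_pos [0.2023 0.5907 0.2379]
eef_rot [ 1.641e-01  9.864e-01 -9.000e-04 -1.000e-04]
contact_force [-0.4663  0.5486  0.8194]
moment [ 0.0209  0.0035 -0.0323]
opening 1.0023
0.0187
scene mtx [[479.6274, 0.0, 253.2511], [0.0, 479.6274, 188.9038], [0.0, 0.0, 1.0]]
scene origin [1.6636, -0.1199, 0.8639]
scene orientation [0.3455, 0.3158, 0.587, 0.6606]
side mtx [[378.08, 0.0, 255.7195], [0.0, 378.08, 189.8905], [0.0, 0.0, 1.0]]
side origin [0.0472, -0.4824, 0.7935]
side orientation [0.338, -0.1186, -0.3149, 0.8789]
wrist mtx [[294.0573, 0.0, 249.7021], [0.0, 294.0573, 192.1631], [0.0, 0.0, 1.0]]
wrist tool_from_camera [[0.0005, 0.961, 0.2767, 0.0704], [1.0, -0.0006, 0.0, -0.0006], [0.0002, 0.2767, -0.961, -0.1466], [0.0, 0.0, 0.0, 1.0]]
```

View pics/scene0.png

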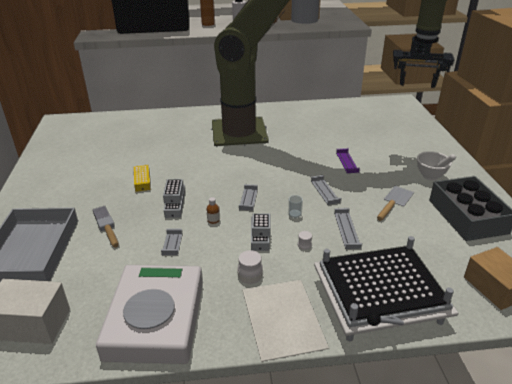

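View pics/side0.png

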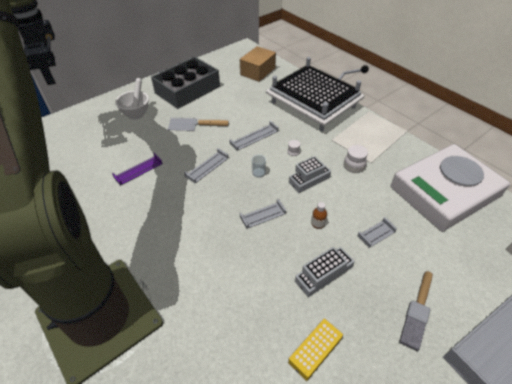

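View pics/wrist0.png

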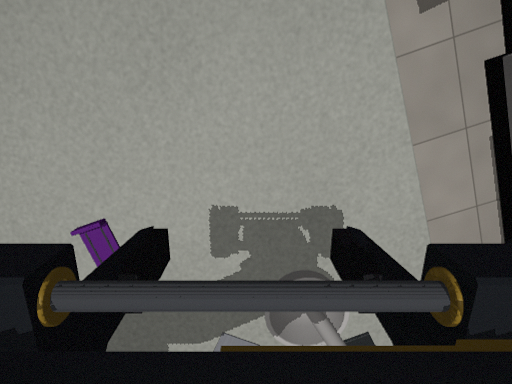

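The scene view shows the two piles near pixels (173,197) and (261,230), the four cradles at (172,242), (248,197), (325,190) and (347,228), and the purple (347,160) and yellow (142,178) decoys. The bottle is at (213,210) and the beaker at (295,207). I'll enlarge these next.

Run:
```python
import cv2,numpy as np
a=cv2.imread("pics/scene0.png"); c=a[140:260,120:380]; cv2.imwrite("pics/scene0c.png",cv2.resize(c,None,fx=3,fy=3,interpolation=cv2.INTER_CUBIC))
a=cv2.imread("pics/side0.png"); c=a[110:300,170:410]; cv2.imwrite("pics/side0c.png",cv2.resize(c,None,fx=3,fy=3,interpolation=cv2.INTER_CUBIC))
```

```text
(no output)
```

View pics/scene0c.png

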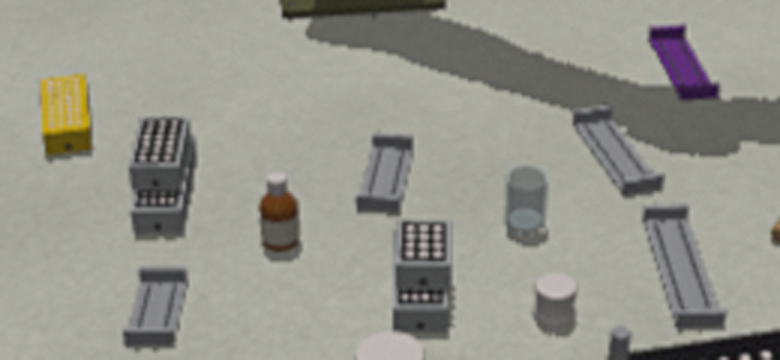

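View pics/side0c.png

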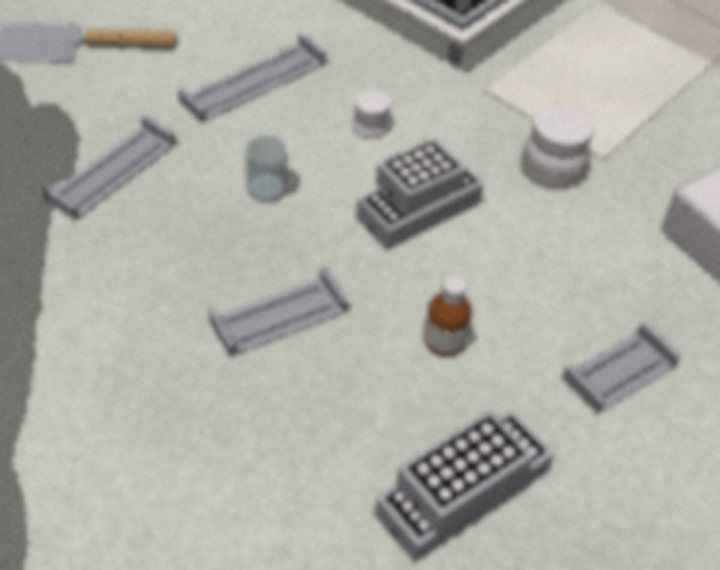

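```bash
cat > h.py <<'E'
import numpy as np,cv2
from scipy.spatial.transform import Rotation as R
def load(n): return np.load(n,allow_pickle=True).item()
def campose(d,st=None):
    if "origin" in d:
        return R.from_quat(d["orientation"]).as_matrix(),np.array(d["origin"])
    T=np.eye(4);T[:3,:3]=R.from_quat(st["eef_rot"]).as_matrix();T[:3,3]=st["tool_pos"]
    M=T@np.array(d["tool_from_camera"]); return M[:3,:3],M[:3,3]
def ray(d,px,z,st=None):
    Rm,o=campose(d,st); K=np.array(d["mtx"])
    px=np.atleast_2d(np.array(px,float)); p=np.c_[px,np.ones(len(px))]@np.linalg.inv(K).T
    v=(p*[1,-1,-1])@Rm.T
    t=(z-o[2])/v[:,2]
    return o+v*t[:,None]
def proj(d,P,st=None):
    Rm,o=campose(d,st);K=np.array(d["mtx"])
    c=(np.atleast_2d(P)-o)@Rm*[1,-1,-1]; u=c@K.T
    return u[:,:2]/u[:,2:]
E
python3 - <<'E'
from h import *
s=load("pics/scene0.npy");d=load("pics/side0.npy")
def S(p): return np.array(p)/3+[120,140]
def D(p): return np.array(p)/3+[170,110]
def show(n,a): print(n,np.round(a,3)[:,:2].tolist(), 'c',np.round(a.mean(0)[:2],3))
# tops of cradle stops z=.018, outer corners
show("longcr sc",ray(s,S([(645,208),(686,208),(721,317),(679,318)]),.012))
show("longcr sd",ray(d,D([(182,95),(305,40),(325,62),(203,116)]),.012))
show("medcr? sc",ray(s,S([(574,113),(607,107),(662,177),(626,190)]),.012))
show("medcr? sd",ray(d,D([(48,192),(148,124),(175,143),(78,213)]),.012))
show("cr C sc",ray(s,S([(374,138),(412,138),(401,205),(358,203)]),.012))
show("cr C sd",ray(d,D([(210,315),(323,274),(348,308),(233,350)]),.012))
show("cr D sc",ray(s,S([(140,270),(187,270),(175,340),(125,340)]),.012))
show("cr D sd",ray(d,D([(566,374),(643,330),(677,360),(600,407)]),.012))
show("pile1 top sc",ray(s,S([(138,119),(190,119),(184,184),(132,180)]),.06))
show("pile1 top sd",ray(d,D([(400,465),(491,414),(531,453),(437,507)]),.06))
show("pile2 top sc",ray(s,S([(400,222),(450,224),(450,283),(396,280)]),.06))
show("pile2 top sd",ray(d,D([(379,178),(432,142),(460,167),(408,201)]),.06))
show("bottle sc",ray(s,S([(280,247)]),0)); show("bottle sd",ray(d,D([(446,345)]),0))
show("beaker sc",ray(s,S([(526,228)]),0)); show("beaker sd",ray(d,D([(268,187)]),0))
show("jar sc",ray(s,S([(555,318)]),0)); show("jar2 sc",ray(s,S([(390,350)]),.03))
show("yellow sc",ray(s,S([(65,110)]),.03));show("purple sc",ray(s,S([(683,60)]),.012))
E
```

```text
longcr sc [[0.554, 0.239], [0.559, 0.279], [0.722, 0.265], [0.719, 0.227]] c [0.639 0.252]
longcr sd [[0.559, 0.272], [0.718, 0.259], [0.71, 0.217], [0.556, 0.232]] c [0.636 0.245]
medcr? sc [[0.375, 0.206], [0.368, 0.244], [0.505, 0.269], [0.522, 0.227]] c [0.443 0.236]
medcr? sd [[0.374, 0.24], [0.505, 0.258], [0.509, 0.217], [0.381, 0.198]] c [0.442 0.228]
cr C sc [[0.396, -0.015], [0.401, 0.025], [0.519, -0.0], [0.51, -0.042]] c [ 0.457 -0.008]
cr C sd [[0.402, 0.022], [0.509, -0.006], [0.5, -0.049], [0.394, -0.021]] c [ 0.452 -0.014]
cr D sc [[0.589, -0.255], [0.595, -0.211], [0.692, -0.22], [0.687, -0.264]] c [ 0.641 -0.238]
cr D sd [[0.593, -0.218], [0.68, -0.229], [0.677, -0.268], [0.59, -0.257]] c [ 0.635 -0.243]
pile1 top sc [[0.401, -0.258], [0.408, -0.205], [0.523, -0.21], [0.51, -0.26]] c [ 0.461 -0.233]
pile1 top sd [[0.402, -0.21], [0.487, -0.222], [0.485, -0.264], [0.399, -0.251]] c [ 0.443 -0.237]
pile2 top sc [[0.609, -0.011], [0.618, 0.035], [0.702, 0.023], [0.692, -0.024]] c [0.655 0.006]
pile2 top sd [[0.597, 0.018], [0.668, 0.021], [0.664, -0.019], [0.597, -0.02]] c [0.632 0.   ]
bottle sc [[0.556, -0.123]] c [ 0.556 -0.123]
bottle sd [[0.545, -0.127]] c [ 0.545 -0.127]
beaker sc [[0.556, 0.119]] c [0.556 0.119]
beaker sd [[0.549, 0.119]] c [0.549 0.119]
jar sc [[0.692, 0.121]] c [0.692 0.121]
jar2 sc [[0.748, -0.035]] c [ 0.748 -0.035]
yellow sc [[0.326, -0.342]] c [ 0.326 -0.342]
purple sc [[0.281, 0.353]] c [0.281 0.353]
```

```bash
cat >> h.py <<'E'
def plan(x,y,z,ang,n=None,st=None):
    """ang: direction (rad) of tool y in world; tool down. prints per-row values (translation in mid-yaw frame)"""
    if st is None:
        from plant import r; st=r.get_state()
    Rc=R.from_quat(st["eef_rot"]); p=np.array(st["tool_pos"])
    zt=np.array([0,0,-1.]); best=None
    for a in (ang,ang+np.pi):
        yt=np.array([np.cos(a),np.sin(a),0]); xt=np.cross(yt,zt)
        Rt=R.from_matrix(np.c_[xt,yt,zt]); rv=(Rc.inv()*Rt).as_rotvec()
        if best is None or np.linalg.norm(rv)<np.linalg.norm(best): best=rv
    rv=best
    mid=Rc*R.from_rotvec(rv/2)
    d=mid.inv().apply(np.array([x,y,z])-p)/0.025
    tu=rv/(2*np.pi)
    need=max(np.abs(d).max(),np.linalg.norm(d)*.025/.0417,np.linalg.norm(tu)/.0198)
    n=n or int(np.ceil(need))
    print(f"need {need:.1f} rows; total d {np.round(d,2)} turn {np.round(tu,4)}; n={n}: per-row dp {np.round(d/n,3).tolist()} turn {np.round(tu/n,4).tolist()}")
def status():
    from plant import r
    st=r.get_state(); yt=R.from_quat(st["eef_rot"]).as_matrix()[:,1]
    print("t",round(st["clock"],2),"p",np.round(st["tool_pos"],4),"yaw(y)",round(float(np.arctan2(yt[1],yt[0])),4),"F",np.round(st["contact_force"],1),"open",round(st["opening"],3))
    return st
def snap(tag,cams=("wrist",)):
    from plant import r
    for c in cams:
        st=r.get_state(); d=r.snapshot(c); d=dict(d); d["st"]=st
        np.save(f"pics/{c}_{tag}.npy",d,allow_pickle=True); cv2.imwrite(f"pics/{c}_{tag}.png",d["frame"])
E
python3 -c "
from h import *
status(); plan(.52,.0,.27,np.pi/2,20)"
```

```text
t 0.15 p [0.2023 0.5909 0.2381] yaw(y) 1.2411 F [0.2 0.2 0.3] open 0.999
need 21.2 rows; total d [-16.42 -21.23  -1.26] turn [-0.0002 -0.     -0.0525]; n=20: per-row dp [-0.821, -1.062, -0.063] turn [-0.0, -0.0, -0.0026]
```

Call:
{"name": "move_arm", "arguments": {
  "turn": [
    [0, 0, -0.0025],
    [0, 0, -0.0025],
    [0, 0, -0.0025],
    [0, 0, -0.0025],
    [0, 0, -0.0025],
    [0, 0, -0.0025],
    [0, 0, -0.0025],
    [0, 0, -0.0025],
    [0, 0, -0.0025],
    [0, 0, -0.0025]
  ],
  "dp": [
    [-0.75, -0.96, -0.06],
    [-0.75, -0.96, -0.06],
    [-0.75, -0.96, -0.06],
    [-0.75, -0.96, -0.06],
    [-0.75, -0.96, -0.06],
    [-0.75, -0.96, -0.06],
    [-0.75, -0.96, -0.06],
    [-0.75, -0.96, -0.06],
    [-0.75, -0.96, -0.06],
    [-0.75, -0.96, -0.06]
  ],
  "jaw": [-1, -1, -1, -1, -1, -1, -1, -1, -1, -1]
}}

```text
clock: 0.98
tool_pos: [0.3223, 0.3101, 0.2537]
eef_rot: [0.086, 0.996, -0.0, -0.0]
contact_force: [0.0, -0.0, 0.0]
opening: 0.999
```

```bash
python3 -c "
from h import *
status(); plan(.52,.0,.27,np.pi/2)"
```

```text
t 0.98 p [0.3223 0.3101 0.2537] yaw(y) 1.3992 F [ 0. -0.  0.] open 0.999
need 11.7 rows; total d [ -8.94 -11.68  -0.65] turn [-0.     -0.     -0.0273]; n=12: per-row dp [-0.745, -0.973, -0.054] turn [-0.0, -0.0, -0.0023]
```

Call:
{"name": "move_arm", "arguments": {
  "turn": [
    [0, 0, -0.0027],
    [0, 0, -0.0027],
    [0, 0, -0.0027],
    [0, 0, -0.0027],
    [0, 0, -0.0027],
    [0, 0, -0.0027],
    [0, 0, -0.0027],
    [0, 0, -0.0027],
    [0, 0, -0.0027],
    [0, 0, -0.003]
  ],
  "dp": [
    [-0.85, -1, -0.06],
    [-0.85, -1, -0.06],
    [-0.85, -1, -0.06],
    [-0.85, -1, -0.06],
    [-0.85, -1, -0.06],
    [-0.85, -1, -0.06],
    [-0.85, -1, -0.06],
    [-0.85, -1, -0.06],
    [-0.85, -1, -0.06],
    [-0.6, -0.9, -0.06]
  ],
  "jaw": [-1, -1, -1, -1, -1, -1, -1, -1, -1, -1]
}}

```text
clock: 1.82
tool_pos: [0.5045, 0.0429, 0.2687]
eef_rot: [0.001, 1.0, -0.0, 0.0]
contact_force: [0.2, -0.5, -0.1]
opening: 1.002
```

```bash
python3 -c "
from h import *
snap('1'); status()"
```

```text
t 1.87 p [0.5072 0.0372 0.2686] yaw(y) 1.562 F [ 3.3 -3.  -0.7] open 1.0
```

View pics/wrist_1.png

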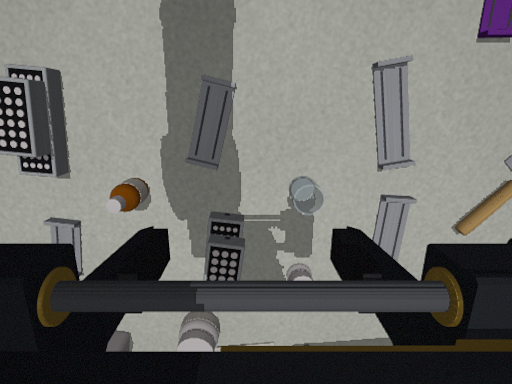

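Wrist view: the short cradle at (212,120), medium cradle at (393,113), pile 1 at the left edge, pile 2 at (226,240) partly hidden. I'll move outward so pile 2 and the far cradles lie in the clear part.

```bash
python3 -c "
from h import *
status(); plan(.70,.0,.25,np.pi/2,8)"
```

```text
t 1.87 p [0.5072 0.0372 0.2686] yaw(y) 1.562 F [ 3.3 -3.  -0.7] open 1.0
need 7.7 rows; total d [-7.72 -1.45  0.76] turn [-0.0007  0.0005 -0.0014]; n=8: per-row dp [-0.965, -0.181, 0.095] turn [-0.0001, 0.0001, -0.0002]
```

Call:
{"name": "move_arm", "arguments": {
  "turn": [
    [0, 0, 0],
    [0, 0, 0],
    [0, 0, 0],
    [0, 0, 0],
    [0, 0, 0],
    [0, 0, 0],
    [0, 0, 0],
    [0, 0, 0],
    [0, 0, 0],
    [0, 0, 0]
  ],
  "dp": [
    [-0.95, -0.1, 0.1],
    [-0.95, -0.1, 0.1],
    [-0.95, -0.1, 0.1],
    [-0.95, -0.1, 0.1],
    [-0.95, -0.1, 0.1],
    [-0.95, -0.1, 0.1],
    [-0.95, -0.1, 0.1],
    [-0.95, -0.1, 0.1],
    [0, 0, 0],
    [0, 0, 0]
  ],
  "jaw": [-1, -1, -1, -1, -1, -1, -1, -1, -1, -1]
}}

```text
clock: 2.7
tool_pos: [0.693, 0.0251, 0.2474]
eef_rot: [0.001, 1.0, 0.0, -0.001]
contact_force: [-0.4, -0.1, -0.8]
opening: 1.005
```

```bash
python3 -c "
from h import *
status();snap('2'); status()
a=cv2.imread('pics/wrist_2.png'); cv2.imwrite('pics/wrist_2c.png',cv2.resize(a[0:280],(800,437),interpolation=cv2.INTER_CUBIC))"
```

```text
t 2.7 p [0.693  0.0251 0.2474] yaw(y) 1.569 F [-0.4 -0.1 -0.8] open 1.005
t 2.75 p [0.6923 0.0254 0.2479] yaw(y) 1.5698 F [-0.1  0.5 -0.7] open 0.998
```

View pics/wrist_2c.png

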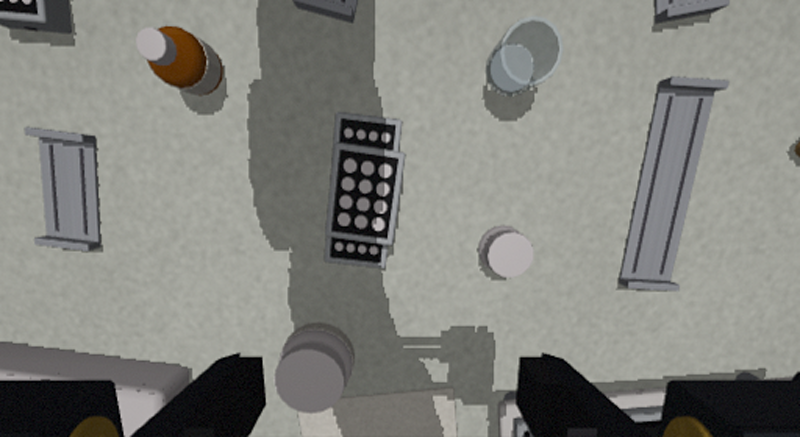

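Run:
```python
from h import *
a=cv2.imread('pics/wrist_2.png')
def z(x0,y0,x1,y1,f): return cv2.resize(a[y0:y1,x0:x1],None,fx=f,fy=f,interpolation=cv2.INTER_CUBIC)
cv2.imwrite('pics/w2p.png',z(200,65,270,175,5))
c=np.hstack([z(10,75,70,165,6),z(390,45,470,190,1)[:0] if 0 else z(10,75,70,165,1)[:0]]) if 0 else z(10,75,70,165,5)
cv2.imwrite('pics/w2t.png',c); cv2.imwrite('pics/w2l.png',z(390,40,470,190,4))
g=cv2.cvtColor(a,cv2.COLOR_BGR2GRAY)
d=load('pics/wrist_2.npy');st=d['st']
roi=np.zeros_like(g);roi[65:175,205:262]=g[65:175,205:262]
_,b=cv2.threshold(roi,115,255,cv2.THRESH_BINARY)
n,l,s,c=cv2.connectedComponentsWithStats(b)
for i in range(1,n): 
    if s[i,4]>4: print(s[i],np.round(c[i],1))
```

```text
[ 241   65   21  110 1303] [254.6 121.5]
[221  83   4   4  16] [222.5  84.5]
[229  84   4   4  15] [230.4  85.6]
[237  85   4   4  15] [238.4  86.6]
[244  85   6   6  20] [246.8  87.6]
[220 102   8   8  42] [223.6 105.7]
[231 104   8   7  44] [234.8 107.1]
[243 105   8   9  50] [246.7 109. ]
[219 114   7   7  39] [222.  117.3]
[230 116   7   7  40] [233.2 118.9]
[241 117   8   9  43] [244.8 120.8]
[218 126   7   7  38] [220.9 128.8]
[229 128   7   6  37] [232.1 130.5]
[240 129   8   8  43] [243.4 132.2]
[216 137   8   7  38] [219.7 140. ]
[227 139   8   6  36] [230.5 141.6]
[239 139   7   9  47] [242.  143.3]
[215 156   4   4  13] [216.4 157.4]
[222 157   4   3  10] [223.8 158.1]
[230 158   4   3  11] [231.4 159.1]
[237 159   4   3  12] [238.5 160. ]
```

View pics/w2p.png

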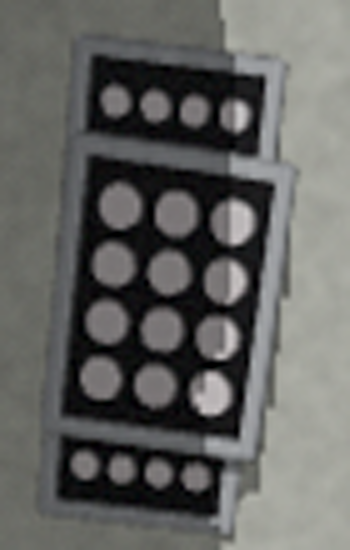

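View pics/w2t.png

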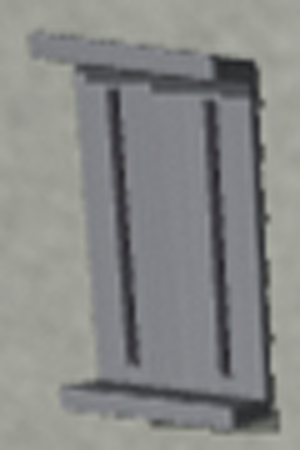

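View pics/w2l.png

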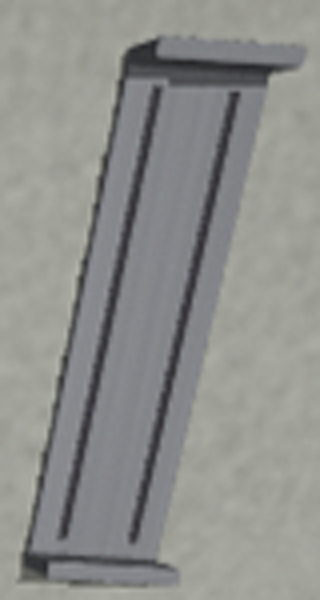

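Run:
```python
from h import *
d=load('pics/wrist_2.npy');st=d['st']
def show(n,px,z):
    w=ray(d,px,z,st)[:,:2]
    print(n,np.round(w*1000,1).tolist(),'c',np.round(w.mean(0)*1000,1)); return w
T=lambda p,o,f: np.array(p)/f+np.array(o)-0.0
w=show('tiny slots',T([(112,90),(134,365),(226,377),(209,100)],(10,75),5),.004)
v=(w[1]+w[2]-w[0]-w[3])/2;print(np.hypot(*v),np.arctan2(v[1],v[0]))
w=show('tiny stops',T([(28,45),(62,402),(235,428),(212,80)],(10,75),5),.018)
w=show('long slots',T([(156,85),(63,540),(133,543),(236,92)],(390,40),4),.004)
v=(w[1]+w[2]-w[0]-w[3])/2;print(np.hypot(*v),np.arctan2(v[1],v[0]))
# plate marks
m=np.array([[223.6,105.7],[234.8,107.1],[246.7,109],[222,117.3],[233.2,118.9],[244.8,120.8],[220.9,128.8],[232.1,130.5],[243.4,132.2],[219.7,140],[230.5,141.6],[242,143.3]])
w=ray(d,m,.06,st)[:,:2]; c=w.mean(0); v=w[9:].mean(0)-w[:3].mean(0); print('tiny plate',c*1000,np.arctan2(v[1],v[0]),np.hypot(*v))
m=np.array([[222.5,84.5],[230.4,85.6],[238.4,86.6],[246.8,87.6],[216.4,157.4],[223.8,158.1],[231.4,159.1],[238.5,160]])
w=ray(d,m,.03,st)[:,:2]; c=w.mean(0); v=w[4:].mean(0)-w[:4].mean(0); print('lower2',c*1000,np.arctan2(v[1],v[0]),np.hypot(*v))
w=show('tiny top corners',T([(83,133),(297,165),(244,460),(43,435)],(200,65),5),.06)
print(np.hypot(*(w[1]-w[2])),np.hypot(*(w[0]-w[3])),np.hypot(*(w[1]-w[0])))
w=show('lower2 corners',T([(78,37),(284,60),(232,535),(40,512)],(200,65),5),.03)
print(np.hypot(*(w[1]-w[2])),np.hypot(*(w[0]-w[3])),np.hypot(*(w[1]-w[0])))
```

```text
tiny slots [[604.1, -249.2], [673.1, -257.5], [676.3, -233.7], [606.5, -225.2]] c [ 640.  -241.4]
0.06992390522254216 -0.1204917352316843
tiny stops [[594.5, -257.5], [680.8, -267.8], [687.6, -224.5], [602.5, -214.6]] c [ 641.3 -241.1]
long slots [[567.9, 243.8], [710.3, 236.0], [711.3, 259.9], [569.9, 268.7]] c [639.8 252.1]
0.14218023024303603 -0.05842203508411406
tiny plate [640.43538203   5.56537129] -0.144225146977645 0.037576237783342674
lower2 [640.63296055   1.62320265] -0.11725511153231648 0.08591983640365958
tiny top corners [[605.6, -11.3], [612.2, 34.8], [676.4, 23.2], [670.7, -22.5]] c [641.2   6.1]
0.06526543890047642 0.06602814267520116 0.04659741600451799
lower2 corners [[583.1, -15.0], [588.1, 32.6], [700.3, 20.1], [694.4, -28.2]] c [641.5   2.4]
0.11291793094615453 0.11206990884419431 0.047815652119784856
```

Pile 2 is the tiny plate (66 mm) on the medium plate (113 mm measured). The tiny plate is at (0.640, 0.006) with angle −0.145, and its cradle at (0.640, −0.241) with angle −0.12. Going for the tiny plate.

```bash
python3 -c "
from h import *
status(); plan(.6405,.006,.10,np.pi/2-.145,8)"
```

```text
t 2.75 p [0.6923 0.0254 0.2479] yaw(y) 1.5698 F [-0.1  0.5 -0.7] open 0.998
need 5.9 rows; total d [ 2.   -0.92  5.92] turn [ 0.     -0.0003  0.0229]; n=8: per-row dp [0.25, -0.116, 0.74] turn [0.0, -0.0, 0.0029]
```

Call:
{"name": "move_arm", "arguments": {
  "turn": [
    [0, 0, 0.0029],
    [0, 0, 0.0029],
    [0, 0, 0.0029],
    [0, 0, 0.0029],
    [0, 0, 0.0029],
    [0, 0, 0.0029],
    [0, 0, 0.0029],
    [0, 0, 0.0029],
    [0, 0, 0],
    [0, 0, 0]
  ],
  "dp": [
    [0.25, -0.115, 0.74],
    [0.25, -0.115, 0.74],
    [0.25, -0.115, 0.74],
    [0.25, -0.115, 0.74],
    [0.25, -0.115, 0.74],
    [0.25, -0.115, 0.74],
    [0.25, -0.115, 0.74],
    [0.25, -0.115, 0.74],
    [0, 0, 0],
    [0, 0, 0]
  ],
  "jaw": [-1, -1, -1, -1, -1, -1, -1, -1, -1, -1]
}}

```text
clock: 3.58
tool_pos: [0.6404, 0.0055, 0.1008]
eef_rot: [0.073, 0.997, -0.0, -0.001]
contact_force: [0.5, 1.1, 0.1]
opening: 1.0
```

```bash
python3 -c "
from h import *
status(); plan(.6405,.006,.035,np.pi/2-.145,5)"
```

```text
t 3.58 p [0.6404 0.0055 0.1008] yaw(y) 1.4248 F [0.5 1.1 0.1] open 1.0
need 2.6 rows; total d [-0.01  0.02  2.63] turn [-0.0001 -0.0003 -0.0002]; n=5: per-row dp [-0.001, 0.004, 0.526] turn [-0.0, -0.0001, -0.0]
```

Call:
{"name": "move_arm", "arguments": {
  "turn": [
    [0, 0, 0],
    [0, 0, 0],
    [0, 0, 0],
    [0, 0, 0],
    [0, 0, 0],
    [0, 0, 0],
    [0, 0, 0],
    [0, 0, 0],
    [0, 0, 0],
    [0, 0, 0]
  ],
  "dp": [
    [0, 0, 0.66],
    [0, 0, 0.66],
    [0, 0, 0.66],
    [0, 0, 0.66],
    [0, 0, 0],
    [0, 0, 0],
    [0, 0, 0],
    [0, 0, 0],
    [0, 0, 0],
    [0, 0, 0]
  ],
  "jaw": [-1, -1, -1, -1, -1, -1, 1, 1, 1, 1],
  "newtons": 30
}}

```text
clock: 4.42
tool_pos: [0.6423, 0.0054, 0.0357]
eef_rot: [0.073, 0.997, 0.0, 0.001]
contact_force: [0.5, 1.1, 0.4]
opening: 0.723
```

Call:
{"name": "move_arm", "arguments": {
  "turn": [
    [0, 0, 0],
    [0, 0, 0],
    [0, 0, 0],
    [0, 0, 0]
  ],
  "dp": [
    [0, 0, 0],
    [0, 0, 0],
    [0, 0, 0],
    [0, 0, 0]
  ],
  "jaw": [1, 1, 1, 1]
}}

```text
clock: 4.75
tool_pos: [0.6419, 0.0054, 0.035]
eef_rot: [0.073, 0.997, 0.0, 0.0]
contact_force: [-1.0, -0.4, 2.9]
opening: 0.564
```

Call:
{"name": "move_arm", "arguments": {
  "turn": [
    [0, 0, 0],
    [0, 0, 0],
    [0, 0, 0],
    [0, 0, 0],
    [0, 0, 0],
    [0, 0, 0]
  ],
  "dp": [
    [0, 0, -0.4],
    [0, 0, -0.8],
    [0, 0, -1],
    [0, 0, -1],
    [0, 0, -0.8],
    [0, 0, 0]
  ],
  "jaw": [1, 1, 1, 1, 1, 1]
}}

```text
clock: 5.25
tool_pos: [0.6444, 0.0056, 0.1394]
eef_rot: [0.074, 0.997, 0.001, 0.004]
contact_force: [-0.1, -0.3, -0.4]
opening: 0.565
```

```bash
python3 -c "
from h import *
status(); plan(.6415,-.241,.13,np.pi/2-.12,10)"
```

```text
t 5.25 p [0.6444 0.0056 0.1394] yaw(y) 1.4235 F [-0.1 -0.3 -0.4] open 0.565
need 9.8 rows; total d [-1.2  -9.79  0.37] turn [ 0.0003  0.0012 -0.0043]; n=10: per-row dp [-0.12, -0.979, 0.037] turn [0.0, 0.0001, -0.0004]
```

Call:
{"name": "move_arm", "arguments": {
  "turn": [
    [0, 0, -0.0005],
    [0, 0, -0.0005],
    [0, 0, -0.0005],
    [0, 0, -0.0005],
    [0, 0, -0.0005],
    [0, 0, -0.0005],
    [0, 0, -0.0005],
    [0, 0, -0.0005],
    [0, 0, -0.0005],
    [0, 0, 0]
  ],
  "dp": [
    [-0.12, -0.8, 0],
    [-0.12, -1, 0],
    [-0.12, -1, 0],
    [-0.12, -1, 0],
    [-0.12, -1, 0],
    [-0.12, -1, 0.05],
    [-0.12, -1, 0.05],
    [-0.12, -1, 0.1],
    [-0.12, -1, 0.1],
    [-0.12, -0.98, 0.1]
  ],
  "jaw": [1, 1, 1, 1, 1, 1, 1, 1, 1, 1]
}}

```text
clock: 6.08
tool_pos: [0.6381, -0.2422, 0.1235]
eef_rot: [0.059, 0.998, 0.0, -0.001]
contact_force: [0.5, 0.1, -0.8]
opening: 0.561
```

Call:
{"name": "move_arm", "arguments": {
  "turn": [
    [0, 0, 0],
    [0, 0, 0]
  ],
  "dp": [
    [0, 0, 0],
    [0, 0, 0]
  ],
  "jaw": [1, 1]
}}

```text
clock: 6.25
tool_pos: [0.6376, -0.2433, 0.1233]
eef_rot: [0.061, 0.998, -0.0, -0.001]
contact_force: [0.1, 0.5, -0.9]
opening: 0.563
```

```bash
python3 -c "
from h import *
status(); plan(.6415,-.241,.03,np.pi/2-.12,6); snap('3',('wrist','scene'))"
```

```text
t 6.25 p [ 0.6376 -0.2433  0.1233] yaw(y) 1.4484 F [ 0.1  0.5 -0.9] open 0.563
need 3.7 rows; total d [-0.15  0.11  3.73] turn [-0.0001 -0.0004 -0.0004]; n=6: per-row dp [-0.025, 0.018, 0.622] turn [-0.0, -0.0001, -0.0001]
```

View pics/wrist_3.png

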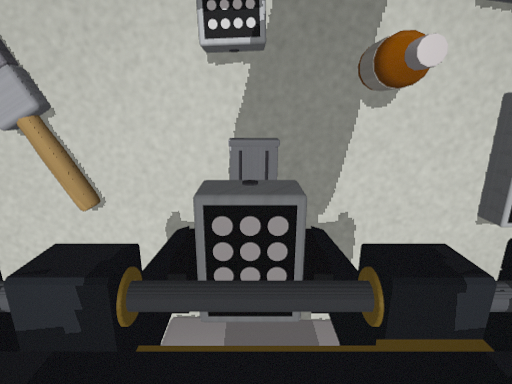

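```bash
python3 -c "
from h import *
d=load('pics/scene_3.npy'); 
for z in (0,.05,.08): print(ray(d,[(124,268),(200,266)],z)[:,:2].round(3))
d=load('pics/wrist_2.npy'); print(ray(d,np.array([(0,343),(190,370)])*.64,.05,d['st'])[:,:2].round(3))
"
```

```text
[[ 0.718 -0.361]
 [ 0.735 -0.165]]
[[ 0.773 -0.347]
 [ 0.789 -0.162]]
[[ 0.806 -0.339]
 [ 0.821 -0.161]]
[[ 0.756 -0.288]
 [ 0.78  -0.139]]
```

View pics/scene_3.png

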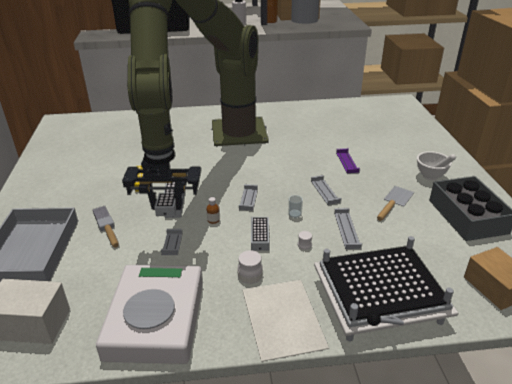

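Call:
{"name": "move_arm", "arguments": {
  "turn": [
    [0, 0, 0],
    [0, 0, 0],
    [0, 0, 0],
    [0, 0, 0],
    [0, 0, 0],
    [0, 0, 0],
    [0, 0, 0],
    [0, 0, 0],
    [0, 0, 0]
  ],
  "dp": [
    [-0.05, 0.04, 0.7],
    [-0.05, 0.04, 0.9],
    [-0.05, 0.03, 0.9],
    [0, 0, 0.9],
    [0, 0, 0.5],
    [0, 0, 0.3],
    [0, 0, 0.2],
    [0, 0, 0],
    [0, 0, 0]
  ],
  "jaw": [1, 1, 1, 1, 1, 1, 1, 1, 1]
}}

```text
clock: 7.1
tool_pos: [0.6439, -0.2386, 0.0156]
eef_rot: [0.059, 0.998, -0.0, 0.001]
contact_force: [0.4, -0.4, -1.8]
opening: 0.564
```

```bash
python3 -c "
from h import *
status(); plan(.6415,-.241,.009,np.pi/2-.12,1)"
```

```text
t 7.1 p [ 0.6439 -0.2386  0.0156] yaw(y) 1.4523 F [ 0.4 -0.4 -1.8] open 0.564
need 0.3 rows; total d [ 0.08 -0.11  0.26] turn [0.     0.0002 0.0002]; n=1: per-row dp [0.085, -0.108, 0.262] turn [0.0, 0.0002, 0.0002]
```

Call:
{"name": "move_arm", "arguments": {
  "turn": [
    [0, 0, 0],
    [0, 0, 0],
    [0, 0, 0],
    [0, 0, 0]
  ],
  "dp": [
    [0.06, -0.08, 0.1],
    [0.02, -0.03, 0.1],
    [0, 0, 0.04],
    [0, 0, 0]
  ],
  "jaw": [1, 1, 1, 1]
}}

```text
clock: 7.43
tool_pos: [0.6408, -0.2418, 0.009]
eef_rot: [0.06, 0.998, -0.0, 0.0]
contact_force: [-0.6, -0.5, -0.0]
opening: 0.567
```

```bash
python3 -c "
from h import *
status(); plan(.6415,-.241,.009,np.pi/2-.12,1)"
```

```text
t 7.43 p [ 0.6408 -0.2418  0.009 ] yaw(y) 1.4515 F [-0.6 -0.5 -0. ] open 0.567
need 0.0 rows; total d [-0.02  0.03  0.  ] turn [-0.0001  0.0001  0.0001]; n=1: per-row dp [-0.023, 0.033, 0.001] turn [-0.0001, 0.0001, 0.0001]
```

Call:
{"name": "move_arm", "arguments": {
  "turn": [
    [0, 0, 0],
    [0, 0, 0],
    [0, 0, 0],
    [0, 0, 0],
    [0, 0, 0],
    [0, 0, 0],
    [0, 0, 0],
    [0, 0, 0],
    [0, 0, 0],
    [0, 0, 0]
  ],
  "dp": [
    [0, 0, 0],
    [0, 0, 0],
    [0, 0, 0],
    [0, 0, 0],
    [0, 0, -0.5],
    [0, 0, -1],
    [0, 0, -1],
    [0, 0, -1],
    [0.3, 0.2, -1],
    [0.5, 0.3, -1]
  ],
  "jaw": [-1, -1, -1, -1, -1, -1, -1, -1, -1, -1]
}}

```text
clock: 8.27
tool_pos: [0.6233, -0.2272, 0.1484]
eef_rot: [0.06, 0.998, -0.0, 0.001]
contact_force: [1.0, -0.3, 1.1]
opening: 1.0
```

```bash
python3 -c "
from h import *
status(); plan(.53,-.19,.25,np.pi/2-.1)"
```

```text
t 8.27 p [ 0.6233 -0.2272  0.1484] yaw(y) 1.4509 F [ 1.  -0.3  1.1] open 1.0
need 4.1 rows; total d [ 3.87  1.07 -4.07] turn [-0.0001  0.0004 -0.0032]; n=5: per-row dp [0.773, 0.213, -0.814] turn [-0.0, 0.0001, -0.0006]
```

Call:
{"name": "move_arm", "arguments": {
  "turn": [
    [0, 0, 0],
    [0, 0, 0],
    [0, 0, 0],
    [0, 0, 0],
    [0, 0, 0],
    [0, 0, 0],
    [0, 0, 0]
  ],
  "dp": [
    [0.75, 0.2, -0.75],
    [0.75, 0.2, -0.75],
    [0.75, 0.2, -0.75],
    [0.75, 0.2, -0.75],
    [0.75, 0.2, -0.75],
    [0, 0, 0],
    [0, 0, 0]
  ],
  "jaw": [-1, -1, -1, -1, -1, -1, -1]
}}

```text
clock: 8.85
tool_pos: [0.5327, -0.1905, 0.2418]
eef_rot: [0.059, 0.998, -0.001, 0.002]
contact_force: [0.4, -1.5, -0.4]
opening: 1.001
```

```bash
python3 -c "
from h import *
status();snap('4'); status()
a=cv2.imread('pics/wrist_4.png'); cv2.imwrite('pics/wrist_4c.png',cv2.resize(a[0:280],(800,437),interpolation=cv2.INTER_CUBIC))"
```

```text
t 8.85 p [ 0.5327 -0.1905  0.2418] yaw(y) 1.4525 F [ 0.4 -1.5 -0.4] open 1.001
t 8.9 p [ 0.5329 -0.1908  0.2406] yaw(y) 1.4521 F [-0.3  0.6  0.1] open 1.001
```

View pics/wrist_4c.png

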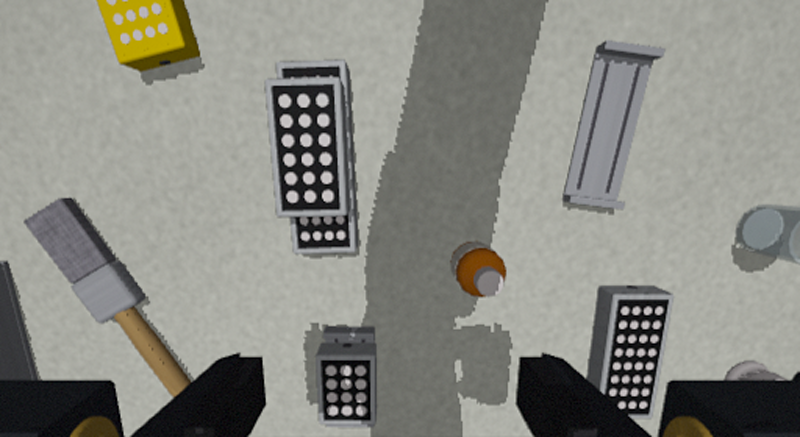

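The view shows the short plate (6x3 marks) on the long plate at (310,155), the short cradle at (610,125), the medium plate bare at (640,350) and the tiny plate in its cradle at (347,375).

```bash
cat >> h.py <<'E'
def marks(d,box,thr):
    g=cv2.cvtColor(d["frame"],cv2.COLOR_BGR2GRAY); x0,y0,x1,y1=box
    b=(g[y0:y1,x0:x1]>thr).astype(np.uint8)
    n,l,s,c=cv2.connectedComponentsWithStats(b)
    out=[]
    for i in range(1,n):
        x,y,w,h,a=s[i]
        if a>4 and x>0 and y>0 and x+w<x1-x0 and y+h<y1-y0 and max(w,h)<14: out.append((c[i][0]+x0,c[i][1]+y0,a))
    return np.array(out)
def fit(w):
    c,(a,b),ang=cv2.minAreaRect(w.astype(np.float32)*1000)
    v=np.radians(ang) if a>b else np.radians(ang+90)
    v=(v+np.pi/2)%np.pi-np.pi/2
    return np.round(c,1),round(a,1),round(b,1),round(v,3)
E
python3 - <<'E'
from h import *
d=load('pics/wrist_4.npy');st=d['st']; a=d['frame']
def z(x0,y0,x1,y1,f,n): cv2.imwrite(n,cv2.resize(a[y0:y1,x0:x1],None,fx=f,fy=f,interpolation=cv2.INTER_CUBIC))
z(160,30,240,170,4,'pics/w4p.png'); z(350,20,435,140,4,'pics/w4s.png')
m=marks(d,(178,56,216,134),140); print(len(m))
w=ray(d,m[:,:2],.06,st)[:,:2]; print('short',w.mean(0),fit(w))
m=marks(d,(390,192,426,266),140); print(len(m))
w=ray(d,m[:,:2],.03,st)[:,:2]; print('medium',w.mean(0),fit(w))
m=marks(d,(206,231,239,269),90); print(len(m),m.round(1).tolist())
w=ray(d,m[:,:2],.034,st)[:,:2]; print('tiny',w.mean(0),fit(w))
E
```

```text
17
short [ 0.44621049 -0.23801465] (array([ 444.3, -238.6]), 24.8, 61.9, np.float64(-0.098))
30
medium [0.63877196 0.00338798] (array([641.2,   2.2]), 28.2, 86.2, np.float64(-0.116))
12 [[221.2, 237.1, 39.0], [211.4, 237.3, 31.0], [230.0, 237.3, 34.0], [211.7, 245.7, 32.0], [221.2, 245.7, 35.0], [230.3, 245.6, 33.0], [212.0, 254.4, 32.0], [221.3, 254.4, 32.0], [230.4, 254.6, 33.0], [212.7, 262.9, 39.0], [221.7, 262.8, 41.0], [230.5, 262.8, 33.0]]
tiny [ 0.63989818 -0.2423897 ] (array([ 640. , -242.6]), 24.7, 37.9, np.float64(-0.121))
```

View pics/w4p.png

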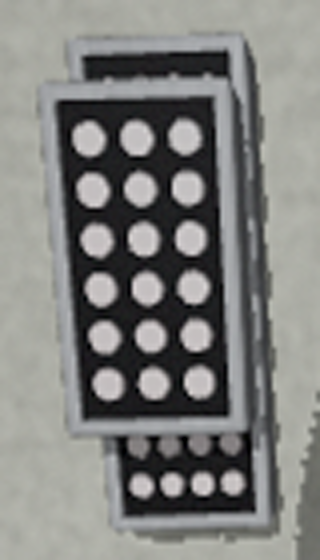

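View pics/w4s.png

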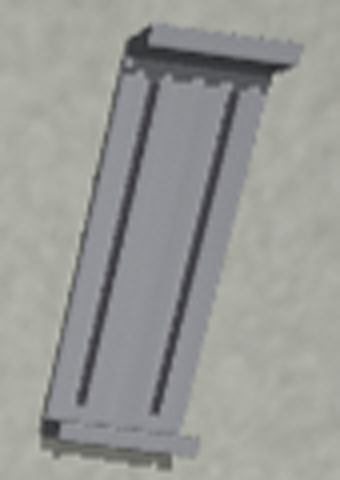

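Run:
```python
from h import *
d=load('pics/wrist_4.npy');st=d['st']
w=ray(d,np.array([(155,84),(82,403),(156,412),(235,90)])/4+[350,20],.004,st)[:,:2]
v=(w[1]+w[2]-w[0]-w[3])/2;print('short cradle',w.mean(0),np.hypot(*v),np.arctan2(v[1],v[0]))
w=ray(d,np.array([(40,85),(235,80),(249,433),(72,435)])/4+[160,30],.06,st)[:,:2]
v=(w[3]+w[2]-w[0]-w[1])/2;print('short plate',w.mean(0),np.hypot(*v),np.arctan2(v[1],v[0]))
w=ray(d,np.array([(68,38),(244,36),(275,528),(109,528)])/4+[160,30],.03,st)[:,:2]
v=(w[3]+w[2]-w[0]-w[1])/2;print('long plate',w.mean(0),np.hypot(*v),np.arctan2(v[1],v[0]))
w=ray(d,np.array([(89,139),(138,137),(185,136),(92,190),(140,189),(188,187),(97,240),(144,240),(191,238),(101,290),(148,289),(194,288),(105,337),(151,337),(196,335),(108,384),(154,384),(199,382)])/4+[160,30],.06,st)[:,:2]
v=w[15:].mean(0)-w[:3].mean(0); print('short marks',w.mean(0),np.arctan2(v[1],v[0]),np.hypot(*v))
plan(.4465,-.237,.11,np.pi/2+np.arctan2(v[1],v[0]))
```

```text
short cradle [ 0.45495193 -0.01028579] 0.09299918145441831 -0.2368989639994427
short plate [ 0.44525106 -0.23710162] 0.0886164337654905 -0.09865147061098072
long plate [ 0.45306391 -0.23609446] 0.13685169576700315 -0.08488605773557312
short marks [ 0.44481106 -0.23803723] -0.0985792707846402 0.06202787747926093
need 5.2 rows; total d [ 3.24 -2.21  5.22] turn [-0.0001  0.0003 -0.0032]; n=6: per-row dp [0.54, -0.369, 0.871] turn [-0.0, 0.0, -0.0005]
```

Call:
{"name": "move_arm", "arguments": {
  "turn": [
    [0, 0, -0.0005],
    [0, 0, -0.0005],
    [0, 0, -0.0005],
    [0, 0, -0.0005],
    [0, 0, -0.0005],
    [0, 0, -0.0005],
    [0, 0, 0],
    [0, 0, 0]
  ],
  "dp": [
    [0.55, -0.37, 0.87],
    [0.55, -0.37, 0.87],
    [0.55, -0.37, 0.87],
    [0.55, -0.37, 0.87],
    [0.55, -0.37, 0.87],
    [0.55, -0.37, 0.87],
    [0, 0, 0],
    [0, 0, 0]
  ],
  "jaw": [-1, -1, -1, -1, -1, -1, -1, -1]
}}

```text
clock: 9.57
tool_pos: [0.4438, -0.2367, 0.1081]
eef_rot: [0.05, 0.999, 0.0, -0.001]
contact_force: [1.2, 0.6, 0.2]
opening: 1.0
```

```bash
python3 -c "
from h import *
status(); plan(.4450,-.238,.035,np.pi/2-.0985,5)"
```

```text
t 9.57 p [ 0.4438 -0.2367  0.1081] yaw(y) 1.4698 F [1.2 0.6 0.2] open 1.0
need 2.9 rows; total d [-0.06 -0.05  2.92] turn [ 0.0001 -0.0005 -0.0004]; n=5: per-row dp [-0.011, -0.01, 0.585] turn [0.0, -0.0001, -0.0001]
```

Call:
{"name": "move_arm", "arguments": {
  "turn": [
    [0, 0, 0],
    [0, 0, 0],
    [0, 0, 0],
    [0, 0, 0],
    [0, 0, 0],
    [0, 0, 0],
    [0, 0, 0],
    [0, 0, 0],
    [0, 0, 0],
    [0, 0, 0]
  ],
  "dp": [
    [-0.03, -0.02, 0.6],
    [-0.02, -0.02, 0.8],
    [0, 0, 0.8],
    [0, 0, 0.5],
    [0, 0, 0.2],
    [0, 0, 0],
    [0, 0, 0],
    [0, 0, 0],
    [0, 0, 0],
    [0, 0, 0]
  ],
  "jaw": [-1, -1, -1, -1, -1, -1, 1, 1, 1, 1],
  "newtons": 30
}}

```text
clock: 10.4
tool_pos: [0.4459, -0.2379, 0.0377]
eef_rot: [0.05, 0.999, -0.0, 0.001]
contact_force: [-0.4, 0.6, -0.4]
opening: 0.726
```

Call:
{"name": "move_arm", "arguments": {
  "turn": [
    [0, 0, 0],
    [0, 0, 0],
    [0, 0, 0],
    [0, 0, 0]
  ],
  "dp": [
    [0, 0, 0],
    [0, 0, 0],
    [0, 0, 0],
    [0, 0, 0]
  ],
  "jaw": [1, 1, 1, 1]
}}

```text
clock: 10.73
tool_pos: [0.4455, -0.2377, 0.0372]
eef_rot: [0.05, 0.999, -0.0, 0.0]
contact_force: [-1.3, -0.5, 4.9]
opening: 0.565
```

Call:
{"name": "move_arm", "arguments": {
  "turn": [
    [0, 0, 0],
    [0, 0, 0],
    [0, 0, 0],
    [0, 0, 0],
    [0, 0, 0],
    [0, 0, 0]
  ],
  "dp": [
    [0, 0, -0.4],
    [0, 0, -0.8],
    [0, 0, -1],
    [0, 0, -1],
    [0, 0, -0.8],
    [0, 0, 0]
  ],
  "jaw": [1, 1, 1, 1, 1, 1]
}}

```text
clock: 11.23
tool_pos: [0.447, -0.2384, 0.1405]
eef_rot: [0.05, 0.999, -0.001, 0.003]
contact_force: [0.8, 0.4, -2.0]
opening: 0.567
```

```bash
python3 -c "
from h import *
status(); plan(.4555,-.0105,.13,np.pi/2-.237,10)"
```

```text
t 11.23 p [ 0.447  -0.2384  0.1405] yaw(y) 1.4705 F [ 0.8  0.4 -2. ] open 0.567
need 9.0 rows; total d [1.19 9.05 0.41] turn [-0.0002  0.0009  0.0218]; n=10: per-row dp [0.119, 0.905, 0.041] turn [-0.0, 0.0001, 0.0022]
```

Call:
{"name": "move_arm", "arguments": {
  "turn": [
    [0, 0, 0.0022],
    [0, 0, 0.0022],
    [0, 0, 0.0022],
    [0, 0, 0.0022],
    [0, 0, 0.0022],
    [0, 0, 0.0022],
    [0, 0, 0.0022],
    [0, 0, 0.0022],
    [0, 0, 0.0022],
    [0, 0, 0.002]
  ],
  "dp": [
    [0.12, 0.8, 0],
    [0.12, 0.95, 0],
    [0.12, 0.95, 0],
    [0.12, 0.95, 0],
    [0.12, 0.95, 0],
    [0.12, 0.95, 0.05],
    [0.12, 0.95, 0.05],
    [0.12, 0.95, 0.05],
    [0.12, 0.9, 0.05],
    [0.12, 0.7, 0.05]
  ],
  "jaw": [1, 1, 1, 1, 1, 1, 1, 1, 1, 1]
}}

```text
clock: 12.07
tool_pos: [0.4516, -0.0075, 0.1301]
eef_rot: [0.118, 0.993, 0.0, -0.001]
contact_force: [0.5, 0.8, -1.5]
opening: 0.567
```

Call:
{"name": "move_arm", "arguments": {
  "turn": [
    [0, 0, 0],
    [0, 0, 0],
    [0, 0, 0]
  ],
  "dp": [
    [0, 0, 0.2],
    [0, 0, 0],
    [0, 0, 0]
  ],
  "jaw": [1, 1, 1]
}}

```text
clock: 12.32
tool_pos: [0.4512, -0.0106, 0.1251]
eef_rot: [0.118, 0.993, -0.001, -0.001]
contact_force: [0.3, 0.1, -1.9]
opening: 0.565
```

```bash
python3 -c "
from h import *
status(); plan(.4555,-.0105,.02,np.pi/2-.237,5)"
```

```text
t 12.32 p [ 0.4512 -0.0106  0.1251] yaw(y) 1.3335 F [ 0.3  0.1 -1.9] open 0.565
need 4.2 rows; total d [-0.17  0.05  4.21] turn [-0.0002 -0.0003 -0.    ]; n=5: per-row dp [-0.034, 0.01, 0.841] turn [-0.0, -0.0001, -0.0]
```

Call:
{"name": "move_arm", "arguments": {
  "turn": [
    [0, 0, 0],
    [0, 0, 0],
    [0, 0, 0],
    [0, 0, 0],
    [0, 0, 0],
    [0, 0, 0],
    [0, 0, 0],
    [0, 0, 0],
    [0, 0, 0]
  ],
  "dp": [
    [-0.05, 0.02, 0.7],
    [-0.05, 0.02, 0.9],
    [0, 0, 0.9],
    [0, 0, 0.9],
    [0, 0, 0.5],
    [0, 0, 0.25],
    [0, 0, 0.05],
    [0, 0, 0],
    [0, 0, 0]
  ],
  "jaw": [1, 1, 1, 1, 1, 1, 1, 1, 1]
}}

```text
clock: 13.07
tool_pos: [0.4563, -0.0106, 0.022]
eef_rot: [0.119, 0.993, -0.0, -0.002]
contact_force: [-0.1, -1.5, -2.1]
opening: 0.569
```

```bash
python3 -c "
from h import *
status(); plan(.4555,-.0105,.011,np.pi/2-.237,1)"
```

```text
t 13.07 p [ 0.4563 -0.0106  0.022 ] yaw(y) 1.3324 F [-0.1 -1.5 -2.1] open 0.569
need 0.4 rows; total d [ 0.03 -0.    0.44] turn [-0.0002 -0.0005 -0.0002]; n=1: per-row dp [0.031, -0.003, 0.441] turn [-0.0002, -0.0005, -0.0002]
```

Call:
{"name": "move_arm", "arguments": {
  "turn": [
    [0, 0, 0],
    [0, 0, 0],
    [0, 0, 0],
    [0, 0, 0],
    [0, 0, 0]
  ],
  "dp": [
    [0.02, 0, 0.15],
    [0.01, 0, 0.15],
    [0, 0, 0.1],
    [0, 0, 0.04],
    [0, 0, 0]
  ],
  "jaw": [1, 1, 1, 1, 1]
}}

```text
clock: 13.48
tool_pos: [0.4558, -0.0101, 0.0138]
eef_rot: [0.118, 0.993, -0.001, -0.002]
contact_force: [0.1, 0.6, -1.8]
opening: 0.568
```

```bash
python3 -c "
from h import *
status(); plan(.4555,-.0105,.011,np.pi/2-.237,1)"
```

```text
t 13.48 p [ 0.4558 -0.0101  0.0138] yaw(y) 1.3333 F [ 0.1  0.6 -1.8] open 0.568
need 0.1 rows; total d [ 0.01 -0.02  0.11] turn [-0.0003 -0.0005 -0.0001]; n=1: per-row dp [0.008, -0.018, 0.111] turn [-0.0003, -0.0005, -0.0001]
```

Lower the last bit, release, rise, and head back over pile 1.

Call:
{"name": "move_arm", "arguments": {
  "turn": [
    [0, 0, 0],
    [0, 0, 0],
    [0, 0, 0],
    [0, 0, 0],
    [0, 0, 0],
    [0, 0, 0],
    [0, 0, 0],
    [0, 0, 0],
    [0, 0, 0],
    [0, 0, 0]
  ],
  "dp": [
    [0, 0, 0.1],
    [0, 0, 0.03],
    [0, 0, 0],
    [0, 0, 0],
    [0, 0, 0],
    [0, 0, 0],
    [0, 0, 0],
    [0, 0, -0.5],
    [0, 0, -1],
    [0, 0, -1]
  ],
  "jaw": [1, 1, 1, -1, -1, -1, -1, -1, -1, -1]
}}

```text
clock: 14.32
tool_pos: [0.4547, -0.0095, 0.0731]
eef_rot: [0.118, 0.993, -0.001, -0.004]
contact_force: [0.7, -0.3, 0.9]
opening: 0.999
```

```bash
python3 -c "
from h import *
status(); plan(.53,-.19,.24,np.pi/2-.085)"
```

```text
t 14.32 p [ 0.4547 -0.0095  0.0731] yaw(y) 1.3345 F [ 0.7 -0.3  0.9] open 0.999
need 6.7 rows; total d [-4.1  -6.65 -6.68] turn [-0.0003 -0.0012 -0.0241]; n=7: per-row dp [-0.586, -0.95, -0.955] turn [-0.0, -0.0002, -0.0034]
```

Call:
{"name": "move_arm", "arguments": {
  "turn": [
    [0, 0, 0],
    [0, 0, 0],
    [0, 0, -0.004],
    [0, 0, -0.004],
    [0, 0, -0.004],
    [0, 0, -0.004],
    [0, 0, -0.004],
    [0, 0, -0.004],
    [0, 0, 0],
    [0, 0, 0]
  ],
  "dp": [
    [0, 0, -1],
    [-0.3, -0.4, -1],
    [-0.65, -0.95, -0.9],
    [-0.65, -0.95, -0.9],
    [-0.65, -0.95, -0.8],
    [-0.65, -0.95, -0.8],
    [-0.65, -0.95, -0.5],
    [-0.55, -1, -0.3],
    [0, -0.3, 0],
    [0, 0, 0]
  ],
  "jaw": [-1, -1, -1, -1, -1, -1, -1, -1, -1, -1]
}}

```text
clock: 15.15
tool_pos: [0.5289, -0.1892, 0.227]
eef_rot: [0.046, 0.999, -0.001, -0.002]
contact_force: [-0.0, -0.1, 0.3]
opening: 0.999
```

```bash
python3 -c "
from h import *
status();snap('5'); status()
a=cv2.imread('pics/wrist_5.png'); cv2.imwrite('pics/wrist_5c.png',cv2.resize(a[0:280],(800,437),interpolation=cv2.INTER_CUBIC))"
```

```text
t 15.15 p [ 0.5289 -0.1892  0.227 ] yaw(y) 1.4793 F [-0.  -0.1  0.3] open 0.999
t 15.2 p [ 0.5285 -0.1867  0.2269] yaw(y) 1.4826 F [-0.3  0.5 -0.1] open 1.005
```

View pics/wrist_5c.png

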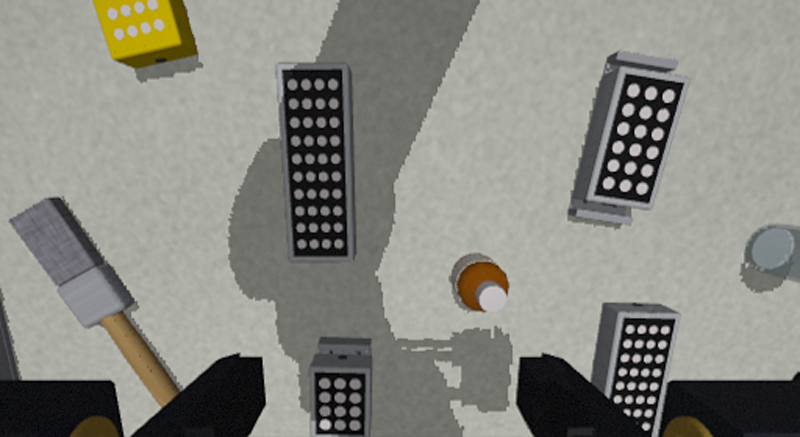

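Run:
```python
from h import *
d=load('pics/wrist_5.npy');st=d['st']; print(st['tool_pos'])
for n,box,thr,z,k in (('long',(182,46,222,164),100,.03,40),('short',(384,46,437,132),150,.034,18)):
    m=marks(d,box,thr); w=ray(d,m[:,:2],z,st)[:,:2]; print(n,len(m),k,w.mean(0).round(4),fit(w))
plan(.453,-.236,.10,np.pi/2-.085)
```

```text
[ 0.52892624 -0.18922318  0.2270344 ]
long 40 40 [ 0.4525 -0.2371] (array([ 452.5, -237.1]), 28.1, 110.3, np.float64(-0.085))
short 18 18 [ 0.4549 -0.0102] (array([454.9, -10.3]), 25.0, 61.9, np.float64(-0.23))
need 5.1 rows; total d [ 2.82 -2.22  5.08] turn [-0.     -0.0009 -0.0005]; n=6: per-row dp [0.471, -0.371, 0.847] turn [-0.0, -0.0001, -0.0001]
```

The short plate is 0.1 mm from its cradle's centre. The long plate is at (0.4525, −0.237) with angle −0.085.

Call:
{"name": "move_arm", "arguments": {
  "turn": [
    [0, -0.0003, -0.0003],
    [0, -0.0003, -0.0002],
    [0, -0.0003, 0],
    [0, 0, 0],
    [0, 0, 0],
    [0, 0, 0],
    [0, 0, 0],
    [0, 0, 0]
  ],
  "dp": [
    [0.47, -0.38, 0.85],
    [0.47, -0.38, 0.85],
    [0.47, -0.38, 0.85],
    [0.47, -0.38, 0.85],
    [0.47, -0.38, 0.85],
    [0.47, -0.38, 0.85],
    [0, 0, 0],
    [0, 0, 0]
  ],
  "jaw": [-1, -1, -1, -1, -1, -1, -1, -1]
}}

```text
clock: 15.87
tool_pos: [0.4534, -0.2354, 0.0996]
eef_rot: [0.04, 0.999, 0.001, -0.001]
contact_force: [0.4, 0.4, 0.8]
opening: 0.999
```

```bash
python3 -c "
from h import *
status(); plan(.4525,-.237,.010,np.pi/2-.085,5)"
```

```text
t 15.87 p [ 0.4534 -0.2354  0.0996] yaw(y) 1.4899 F [0.4 0.4 0.8] open 0.999
need 3.6 rows; total d [ 0.03 -0.07  3.59] turn [ 0.0002 -0.0002  0.0007]; n=5: per-row dp [0.005, -0.014, 0.717] turn [0.0, -0.0, 0.0001]
```

Call:
{"name": "move_arm", "arguments": {
  "turn": [
    [0, 0, 0.0006],
    [0, 0, 0],
    [0, 0, 0],
    [0, 0, 0],
    [0, 0, 0],
    [0, 0, 0],
    [0, 0, 0],
    [0, 0, 0],
    [0, 0, 0],
    [0, 0, 0]
  ],
  "dp": [
    [0.04, -0.03, 0.7],
    [0.04, -0.03, 0.9],
    [0, 0, 0.9],
    [0, 0, 0.6],
    [0, 0, 0.3],
    [0, 0, 0.1],
    [0, 0, 0],
    [0, 0, 0],
    [0, 0, 0],
    [0, 0, 0]
  ],
  "jaw": [-1, -1, -1, -1, -1, -1, -1, 1, 1, 1],
  "newtons": 35
}}

```text
clock: 16.7
tool_pos: [0.4531, -0.2388, 0.0135]
eef_rot: [0.043, 0.999, -0.001, 0.002]
contact_force: [1.0, 0.3, 0.0]
opening: 0.798
```

Call:
{"name": "move_arm", "arguments": {
  "turn": [
    [0, 0, 0],
    [0, 0, 0],
    [0, 0, 0],
    [0, 0, 0],
    [0, 0, 0]
  ],
  "dp": [
    [0, 0, 0],
    [0, 0, 0],
    [0, 0, 0],
    [0, 0, 0],
    [0, 0, 0]
  ],
  "jaw": [1, 1, 1, 1, 1]
}}

```text
clock: 17.12
tool_pos: [0.4528, -0.2382, 0.0129]
eef_rot: [0.043, 0.999, -0.0, 0.001]
contact_force: [-0.4, 1.7, 4.5]
opening: 0.565
```

Call:
{"name": "move_arm", "arguments": {
  "turn": [
    [0, 0, 0],
    [0, 0, 0],
    [0, 0, 0],
    [0, 0, 0],
    [0, 0, 0],
    [0, 0, 0],
    [0, 0, 0]
  ],
  "dp": [
    [0, 0, -0.4],
    [0, 0, -0.8],
    [0, 0, -1],
    [0, 0, -1],
    [0, 0, -1],
    [0, 0, -1],
    [0, 0, -0.5]
  ],
  "jaw": [1, 1, 1, 1, 1, 1, 1]
}}

```text
clock: 17.7
tool_pos: [0.4526, -0.239, 0.1572]
eef_rot: [0.043, 0.999, -0.001, 0.002]
contact_force: [0.2, 0.8, -2.6]
opening: 0.564
```

```bash
python3 -c "
from h import *
status(); plan(.6405,.252,.14,np.pi/2-.058)"
```

```text
t 17.7 p [ 0.4526 -0.239   0.1572] yaw(y) 1.4839 F [ 0.2  0.8 -2.6] open 0.564
need 20.1 rows; total d [-6.07 20.13  0.68] turn [-0.0003  0.0005 -0.0046]; n=21: per-row dp [-0.289, 0.959, 0.032] turn [-0.0, 0.0, -0.0002]
```

Call:
{"name": "move_arm", "arguments": {
  "turn": [
    [0, 0, -0.0002],
    [0, 0, -0.0002],
    [0, 0, -0.0002],
    [0, 0, -0.0002],
    [0, 0, -0.0002],
    [0, 0, -0.0002],
    [0, 0, -0.0002],
    [0, 0, -0.0002],
    [0, 0, -0.0002],
    [0, 0, -0.0002]
  ],
  "dp": [
    [-0.25, 0.8, 0],
    [-0.29, 0.97, 0],
    [-0.29, 0.97, 0],
    [-0.29, 0.97, 0],
    [-0.29, 0.97, 0],
    [-0.29, 0.97, 0],
    [-0.29, 0.97, 0],
    [-0.29, 0.97, 0],
    [-0.29, 0.97, 0],
    [-0.29, 0.97, 0]
  ],
  "jaw": [1, 1, 1, 1, 1, 1, 1, 1, 1, 1]
}}

```text
clock: 18.53
tool_pos: [0.5425, -0.0064, 0.1544]
eef_rot: [0.037, 0.999, -0.001, 0.0]
contact_force: [-0.0, -0.3, -2.0]
opening: 0.563
```

Call:
{"name": "move_arm", "arguments": {
  "turn": [
    [0, 0, -0.0002],
    [0, 0, -0.0002],
    [0, 0, -0.0002],
    [0, 0, -0.0002],
    [0, 0, -0.0002],
    [0, 0, -0.0002],
    [0, 0, -0.0002],
    [0, 0, -0.0002],
    [0, 0, -0.0002],
    [0, 0, -0.0002]
  ],
  "dp": [
    [-0.29, 0.97, 0],
    [-0.29, 0.97, 0],
    [-0.29, 0.97, 0],
    [-0.29, 0.97, 0],
    [-0.29, 0.97, 0],
    [-0.29, 0.97, 0],
    [-0.29, 0.97, 0],
    [-0.29, 0.97, 0],
    [-0.29, 0.97, 0.1],
    [-0.29, 0.8, 0.1]
  ],
  "jaw": [1, 1, 1, 1, 1, 1, 1, 1, 1, 1]
}}

```text
clock: 19.37
tool_pos: [0.631, 0.2273, 0.1492]
eef_rot: [0.03, 1.0, -0.001, 0.0]
contact_force: [-0.1, 0.3, -2.8]
opening: 0.568
```

Call:
{"name": "move_arm", "arguments": {
  "turn": [
    [0, 0, 0],
    [0, 0, 0],
    [0, 0, 0]
  ],
  "dp": [
    [0, 0, 0.2],
    [0, 0, 0],
    [0, 0, 0]
  ],
  "jaw": [1, 1, 1]
}}

```text
clock: 19.62
tool_pos: [0.6307, 0.224, 0.1437]
eef_rot: [0.031, 1.0, -0.002, -0.0]
contact_force: [-0.2, -0.8, -1.8]
opening: 0.564
```

```bash
python3 -c "
from h import *
status(); plan(.6405,.252,.027,np.pi/2-.058)
d=load('pics/scene_3.npy')
print(ray(d,[(317,272),(410,238)],.08).round(3), ray(d,[(317,290),(406,247)],.03).round(3))"
```

```text
t 19.62 p [0.6307 0.224  0.1437] yaw(y) 1.509 F [-0.2 -0.8 -1.8] open 0.564
need 4.7 rows; total d [-0.33  1.15  4.67] turn [-0.0006 -0.0001 -0.0006]; n=5: per-row dp [-0.065, 0.23, 0.933] turn [-0.0001, -0.0, -0.0001]
[[0.874 0.108 0.08 ]
 [0.784 0.366 0.08 ]] [[0.883 0.109 0.03 ]
 [0.762 0.373 0.03 ]]
```

Call:
{"name": "move_arm", "arguments": {
  "turn": [
    [0, 0, -0.0003],
    [0, 0, -0.0003],
    [0, 0, 0],
    [0, 0, 0],
    [0, 0, 0],
    [0, 0, 0],
    [0, 0, 0],
    [0, 0, 0],
    [0, 0, 0],
    [0, 0, 0]
  ],
  "dp": [
    [-0.1, 0.5, 0.3],
    [-0.1, 0.5, 0.3],
    [-0.05, 0.1, 0.7],
    [0, 0, 0.9],
    [0, 0, 0.9],
    [0, 0, 0.7],
    [0, 0, 0.4],
    [0, 0, 0.2],
    [0, 0, 0],
    [0, 0, 0]
  ],
  "jaw": [1, 1, 1, 1, 1, 1, 1, 1, 1, 1]
}}

```text
clock: 20.45
tool_pos: [0.64, 0.2533, 0.0356]
eef_rot: [0.029, 1.0, 0.0, 0.001]
contact_force: [-0.2, -0.5, -1.9]
opening: 0.565
```

```bash
python3 -c "
from h import *
status(); plan(.6405,.252,.017,np.pi/2-.058)"
```

```text
t 20.45 p [0.64   0.2533 0.0356] yaw(y) 1.513 F [-0.2 -0.5 -1.9] open 0.565
need 0.7 rows; total d [-0.02 -0.05  0.74] turn [0.     0.0004 0.    ]; n=1: per-row dp [-0.024, -0.051, 0.743] turn [0.0, 0.0004, 0.0]
```

Call:
{"name": "move_arm", "arguments": {
  "turn": [
    [0, 0, 0],
    [0, 0, 0],
    [0, 0, 0],
    [0, 0, 0],
    [0, 0, 0]
  ],
  "dp": [
    [-0.02, -0.02, 0.25],
    [0, -0.02, 0.2],
    [0, 0, 0.15],
    [0, 0, 0.08],
    [0, 0, 0]
  ],
  "jaw": [1, 1, 1, 1, 1]
}}

```text
clock: 20.87
tool_pos: [0.6397, 0.2515, 0.0175]
eef_rot: [0.029, 1.0, -0.001, 0.001]
contact_force: [0.6, -0.1, -3.0]
opening: 0.562
```

```bash
python3 -c "
from h import *
status(); plan(.6405,.252,.017,np.pi/2-.058)"
```

```text
t 20.87 p [0.6397 0.2515 0.0175] yaw(y) 1.5131 F [ 0.6 -0.1 -3. ] open 0.562
need 0.0 rows; total d [-0.03  0.02  0.02] turn [-0.0002  0.0002  0.    ]; n=1: per-row dp [-0.03, 0.021, 0.019] turn [-0.0002, 0.0002, 0.0]
```

Call:
{"name": "move_arm", "arguments": {
  "turn": [
    [0, 0, 0],
    [0, 0, 0],
    [0, 0, 0],
    [0, 0, 0],
    [0, 0, 0],
    [0, 0, 0],
    [0, 0, 0],
    [0, 0, 0],
    [0, 0, 0],
    [0, 0, 0]
  ],
  "dp": [
    [0, 0, 0.06],
    [0, 0, 0],
    [0, 0, 0],
    [0, 0, 0],
    [0, 0, 0],
    [0, 0, 0],
    [0, 0, 0],
    [0, 0, -0.5],
    [0, 0, -1],
    [0, 0, -1]
  ],
  "jaw": [1, 1, -1, -1, -1, -1, -1, -1, -1, -1]
}}

```text
clock: 21.7
tool_pos: [0.6392, 0.2517, 0.0797]
eef_rot: [0.029, 1.0, -0.001, 0.0]
contact_force: [1.2, 0.5, 0.3]
opening: 1.0
```

Call:
{"name": "move_arm", "arguments": {
  "turn": [
    [0, 0, 0],
    [0, 0, 0],
    [0, 0, 0],
    [0, 0, 0],
    [0, 0, 0],
    [0, 0, 0],
    [0, 0, 0],
    [0, 0, 0],
    [0, 0, 0],
    [0, 0, 0]
  ],
  "dp": [
    [0, 0, -1],
    [0, 0, -1],
    [0.2, -0.3, -1],
    [0.4, -0.6, -1],
    [0.4, -0.8, -1],
    [0.4, -0.8, -1],
    [0.4, -0.8, -1],
    [0.4, -0.8, -0.8],
    [0, 0, 0],
    [0, 0, 0]
  ],
  "jaw": [-1, -1, -1, -1, -1, -1, -1, -1, -1, -1]
}}

```text
clock: 22.53
tool_pos: [0.5792, 0.1521, 0.276]
eef_rot: [0.03, 1.0, -0.0, 0.003]
contact_force: [-0.3, -0.1, -1.1]
opening: 0.999
```

```bash
python3 -c "
from h import *
status();snap('6'); status()
a=cv2.imread('pics/wrist_6.png'); cv2.imwrite('pics/wrist_6c.png',cv2.resize(a[0:280],(800,437),interpolation=cv2.INTER_CUBIC))"
```

```text
t 22.53 p [0.5792 0.1521 0.276 ] yaw(y) 1.5116 F [-0.3 -0.1 -1.1] open 0.999
t 22.58 p [0.5789 0.1529 0.2748] yaw(y) 1.5128 F [0.  0.6 0.2] open 0.999
```

View pics/wrist_6c.png

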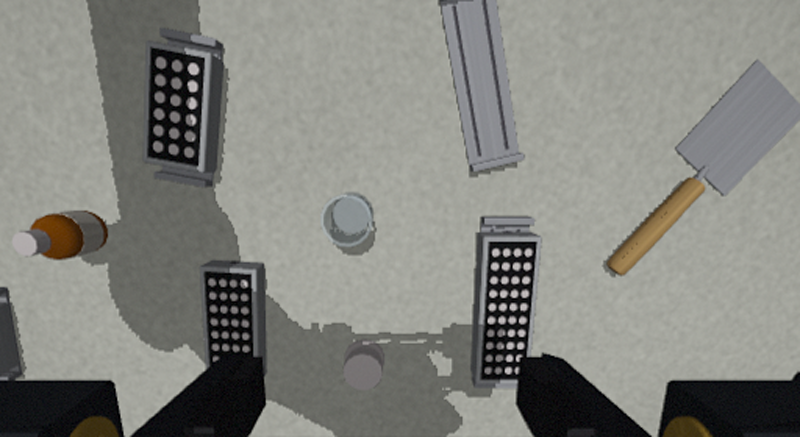

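The long plate is in its cradle at (505,310), with the medium cradle at (480,80) and its top edge cut off. I'll measure the medium cradle from the first wrist picture as well.

Run:
```python
from h import *
d=load('pics/wrist_6.npy');st=d['st']
m=marks(d,(308,155,344,244),90); w=ray(d,m[:,:2],.034,st)[:,:2]; print('long',len(m),w.mean(0).round(4),fit(w))
m=marks(d,(384-290,30,135,108),75)
w=ray(d,m[:,:2],.034,st)[:,:2]; print('short',len(m),w.mean(0).round(4),fit(w))
m=marks(d,(131,174,162,228),75); print(len(m))
w=ray(d,m[:,:2],.03,st)[:,:2]; print('medium part',w.mean(0).round(4),fit(w))
d=load('pics/wrist_1.npy')
cv2.imwrite('pics/w1m.png',cv2.resize(d['frame'][50:175,365:420],None,fx=5,fy=5,interpolation=cv2.INTER_CUBIC))
d=load('pics/wrist_6.npy')
cv2.imwrite('pics/w6m.png',cv2.resize(d['frame'][0:115,275:340],None,fx=5,fy=5,interpolation=cv2.INTER_CUBIC))
```

```text
long 40 [0.6399 0.2514] (array([640. , 251.2]), 28.7, 110.5, np.float64(-0.057))
short 18 [ 0.4549 -0.011 ] (array([454.9, -10.9]), 25.3, 62.1, np.float64(-0.237))
24
medium part [0.629  0.0028] (array([628.9,   2.7]), 28.4, 61.7, np.float64(-0.124))
```

View pics/w1m.png

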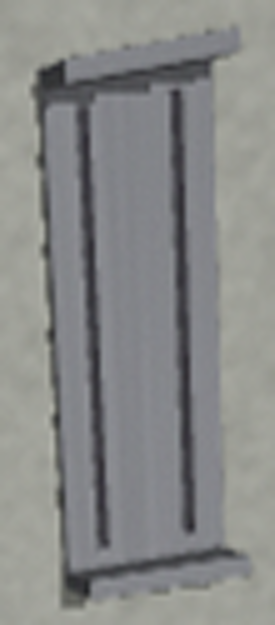

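View pics/w6m.png

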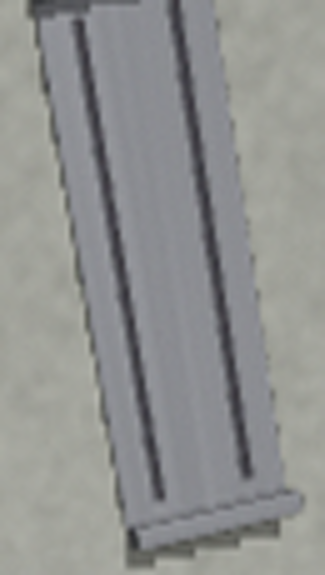

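Run:
```python
from h import *
for n,o,p in (('6',(275,0),[(79,20),(160,500),(248,478),(173,2)]),('1',(365,50),[(83,103),(103,548),(190,533),(176,92)])):
    d=load(f'pics/wrist_{n}.npy');st=d['st']
    w=ray(d,np.array(p)/5+o,.004,st)[:,:2]
    v=(w[1]+w[2]-w[0]-w[3])/2;print('med cradle',w.round(4).tolist(),w.mean(0),np.hypot(*v),np.arctan2(v[1],v[0]))
plan(.6405,.0025,.10,np.pi/2-.117)
```

```text
med cradle [[0.3891, 0.2137], [0.5048, 0.2334], [0.5005, 0.2572], [0.3866, 0.2371]] [0.44525863 0.23534693] 0.11652948969272826 0.17162117251479903
med cradle [[0.3882, 0.2136], [0.5049, 0.2335], [0.5007, 0.2575], [0.3856, 0.2374]] [0.44485438 0.23549474] 0.11762146823714602 0.17104005450061147
need 7.0 rows; total d [-2.97 -5.78  7.  ] turn [-0.      0.0005  0.0094]; n=7: per-row dp [-0.425, -0.825, 0.999] turn [-0.0, 0.0001, 0.0013]
```

Call:
{"name": "move_arm", "arguments": {
  "turn": [
    [0, 0, 0.001],
    [0, 0, 0.001],
    [0, 0, 0.001],
    [0, 0, 0.001],
    [0, 0, 0.001],
    [0, 0, 0.001],
    [0, 0, 0.001],
    [0, 0, 0.001],
    [0, 0, 0.001],
    [0, 0, 0]
  ],
  "dp": [
    [-0.4, -0.75, 0.3],
    [-0.4, -0.75, 0.5],
    [-0.4, -0.75, 0.7],
    [-0.4, -0.75, 0.9],
    [-0.4, -0.75, 0.9],
    [-0.4, -0.75, 0.9],
    [-0.4, -0.75, 0.9],
    [-0.15, -0.5, 0.9],
    [0, 0, 0.5],
    [0, 0, 0]
  ],
  "jaw": [-1, -1, -1, -1, -1, -1, -1, -1, -1, -1]
}}

```text
clock: 23.42
tool_pos: [0.6389, 0.0039, 0.1077]
eef_rot: [0.057, 0.998, -0.001, -0.003]
contact_force: [-0.7, 1.2, -0.2]
opening: 1.001
```

```bash
python3 -c "
from h import *
status(); plan(.641,.0022,.013,np.pi/2-.117)"
```

```text
t 23.42 p [0.6389 0.0039 0.1077] yaw(y) 1.4565 F [-0.7  1.2 -0.2] open 1.001
need 3.8 rows; total d [-0.1  -0.06  3.79] turn [-0.0002 -0.0008  0.0004]; n=4: per-row dp [-0.025, -0.014, 0.947] turn [-0.0001, -0.0002, 0.0001]
```

Call:
{"name": "move_arm", "arguments": {
  "turn": [
    [0, -0.0003, 0.0004],
    [0, -0.0003, 0],
    [0, 0, 0],
    [0, 0, 0],
    [0, 0, 0],
    [0, 0, 0],
    [0, 0, 0],
    [0, 0, 0],
    [0, 0, 0],
    [0, 0, 0]
  ],
  "dp": [
    [-0.04, -0.03, 0.7],
    [-0.02, -0.03, 0.9],
    [0, 0, 0.9],
    [0, 0, 0.7],
    [0, 0, 0.4],
    [0, 0, 0.1],
    [0, 0, 0],
    [0, 0, 0],
    [0, 0, 0],
    [0, 0, 0]
  ],
  "jaw": [-1, -1, -1, -1, -1, -1, -1, 1, 1, 1],
  "newtons": 35
}}

```text
clock: 24.25
tool_pos: [0.6438, 0.0022, 0.0205]
eef_rot: [0.058, 0.998, -0.0, 0.004]
contact_force: [-0.8, -0.2, -0.4]
opening: 0.799
```

Call:
{"name": "move_arm", "arguments": {
  "turn": [
    [0, 0, 0],
    [0, 0, 0],
    [0, 0, 0],
    [0, 0, 0],
    [0, 0, 0]
  ],
  "dp": [
    [0, 0, 0],
    [0, 0, 0],
    [0, 0, 0],
    [0, 0, 0],
    [0, 0, 0]
  ],
  "jaw": [1, 1, 1, 1, 1]
}}

```text
clock: 24.67
tool_pos: [0.6431, 0.0019, 0.0195]
eef_rot: [0.058, 0.998, -0.0, 0.003]
contact_force: [-0.4, 0.1, 2.1]
opening: 0.567
```

Call:
{"name": "move_arm", "arguments": {
  "turn": [
    [0, 0, 0],
    [0, 0, 0],
    [0, 0, 0],
    [0, 0, 0],
    [0, 0, 0],
    [0, 0, 0],
    [0, 0, 0]
  ],
  "dp": [
    [0, 0, -0.4],
    [0, 0, -0.8],
    [0, 0, -1],
    [0, 0, -1],
    [0, 0, -1],
    [0, 0, -1],
    [0, 0, -0.5]
  ],
  "jaw": [1, 1, 1, 1, 1, 1, 1]
}}

```text
clock: 25.25
tool_pos: [0.6431, 0.0026, 0.165]
eef_rot: [0.058, 0.998, -0.0, 0.004]
contact_force: [0.7, 1.0, -2.9]
opening: 0.561
```

```bash
python3 -c "
from h import *
status(); plan(.445,.2354,.14,np.pi/2+.171)"
```

```text
t 25.25 p [0.6431 0.0026 0.165 ] yaw(y) 1.4542 F [ 0.7  1.  -2.9] open 0.561
need 9.5 rows; total d [7.67 9.52 0.97] turn [-0.0001  0.0014 -0.0458]; n=10: per-row dp [0.767, 0.952, 0.097] turn [-0.0, 0.0001, -0.0046]
```

Call:
{"name": "move_arm", "arguments": {
  "turn": [
    [0, 0, -0.0046],
    [0, 0, -0.0046],
    [0, 0, -0.0046],
    [0, 0, -0.0046],
    [0, 0, -0.0046],
    [0, 0, -0.0046],
    [0, 0, -0.0046],
    [0, 0, -0.0046],
    [0, 0, -0.0046],
    [0, 0, -0.0044]
  ],
  "dp": [
    [0.6, 0.75, 0],
    [0.75, 0.95, 0],
    [0.75, 0.95, 0],
    [0.75, 0.95, 0],
    [0.75, 0.95, 0],
    [0.75, 0.95, 0],
    [0.75, 0.95, 0],
    [0.75, 0.95, 0],
    [0.75, 0.95, 0],
    [0.7, 0.9, 0]
  ],
  "jaw": [1, 1, 1, 1, 1, 1, 1, 1, 1, 1]
}}

```text
clock: 26.08
tool_pos: [0.4552, 0.2307, 0.1602]
eef_rot: [-0.086, 0.996, -0.001, 0.002]
contact_force: [0.0, 0.1, -2.6]
opening: 0.562
```

Call:
{"name": "move_arm", "arguments": {
  "turn": [
    [0, 0, 0],
    [0, 0, 0],
    [0, 0, 0]
  ],
  "dp": [
    [0, 0.2, 0.2],
    [0, 0, 0],
    [0, 0, 0]
  ],
  "jaw": [1, 1, 1]
}}

```text
clock: 26.33
tool_pos: [0.4561, 0.234, 0.155]
eef_rot: [-0.085, 0.996, -0.002, 0.002]
contact_force: [0.5, -0.5, -2.9]
opening: 0.565
```

```bash
python3 -c "
from h import *
status(); plan(.447,.2357,.033,np.pi/2+.171);snap('7')"
```

```text
t 26.33 p [0.4561 0.234  0.155 ] yaw(y) 1.7417 F [ 0.5 -0.5 -2.9] open 0.565
need 4.9 rows; total d [0.36 0.14 4.88] turn [-0.0006  0.0007 -0.    ]; n=5: per-row dp [0.072, 0.028, 0.976] turn [-0.0001, 0.0001, -0.0]
```

View pics/wrist_7.png

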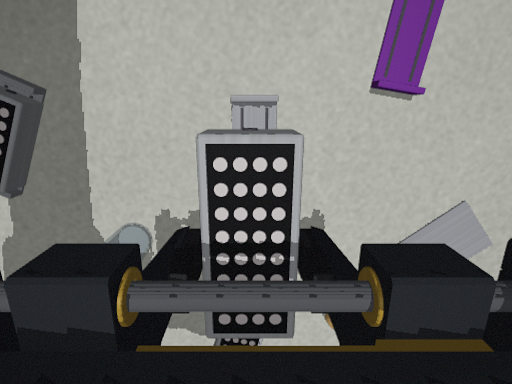

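Call:
{"name": "move_arm", "arguments": {
  "turn": [
    [0, 0, 0],
    [0, 0, 0],
    [0, 0, 0],
    [0, 0, 0],
    [0, 0, 0],
    [0, 0, 0],
    [0, 0, 0],
    [0, 0, 0],
    [0, 0, 0]
  ],
  "dp": [
    [0.1, 0.05, 0.6],
    [0.1, 0.05, 0.8],
    [0.08, 0.02, 0.9],
    [0, 0, 0.9],
    [0, 0, 0.9],
    [0, 0, 0.5],
    [0, 0, 0.2],
    [0, 0, 0],
    [0, 0, 0]
  ],
  "jaw": [1, 1, 1, 1, 1, 1, 1, 1, 1]
}}

```text
clock: 27.13
tool_pos: [0.45, 0.2359, 0.0357]
eef_rot: [-0.085, 0.996, -0.001, 0.003]
contact_force: [-0.6, 0.6, -2.1]
opening: 0.568
```

```bash
python3 -c "
from h import *
status(); plan(.447,.2357,.0235,np.pi/2+.171)"
```

```text
t 27.13 p [0.45   0.2359 0.0357] yaw(y) 1.7402 F [-0.6  0.6 -2.1] open 0.568
need 0.5 rows; total d [0.12 0.01 0.49] turn [-0.0004  0.0009 -0.0002]; n=1: per-row dp [0.121, 0.014, 0.486] turn [-0.0004, 0.0009, -0.0002]
```

Call:
{"name": "move_arm", "arguments": {
  "turn": [
    [0, 0, 0],
    [0, 0, 0],
    [0, 0, 0],
    [0, 0, 0],
    [0, 0, 0]
  ],
  "dp": [
    [0.07, 0, 0.15],
    [0.04, 0, 0.15],
    [0.01, 0, 0.1],
    [0, 0, 0.05],
    [0, 0, 0]
  ],
  "jaw": [1, 1, 1, 1, 1]
}}

```text
clock: 27.55
tool_pos: [0.4462, 0.2358, 0.024]
eef_rot: [-0.086, 0.996, -0.001, 0.003]
contact_force: [0.3, 0.4, -1.9]
opening: 0.567
```

```bash
python3 -c "
from h import *
status(); plan(.447,.2357,.0235,np.pi/2+.171)"
```

```text
t 27.55 p [0.4462 0.2358 0.024 ] yaw(y) 1.742 F [ 0.3  0.4 -1.9] open 0.567
need 0.0 rows; total d [-0.03 -0.01  0.02] turn [-0.0004  0.0008  0.    ]; n=1: per-row dp [-0.029, -0.011, 0.021] turn [-0.0004, 0.0008, 0.0]
```

Call:
{"name": "move_arm", "arguments": {
  "turn": [
    [0, 0, 0],
    [0, 0, 0],
    [0, 0, 0],
    [0, 0, 0],
    [0, 0, 0],
    [0, 0, 0],
    [0, 0, 0],
    [0, 0, 0],
    [0, 0, 0],
    [0, 0, 0]
  ],
  "dp": [
    [0, 0, 0.05],
    [0, 0, 0],
    [0, 0, 0],
    [0, 0, 0],
    [0, 0, 0],
    [0, 0, 0],
    [0, 0, 0],
    [0, 0, -0.5],
    [0, 0, -1],
    [0, 0, -1]
  ],
  "jaw": [1, 1, -1, -1, -1, -1, -1, -1, -1, -1]
}}

```text
clock: 28.38
tool_pos: [0.4451, 0.2356, 0.0855]
eef_rot: [-0.086, 0.996, -0.001, 0.002]
contact_force: [0.4, -0.2, -0.1]
opening: 1.001
```

Call:
{"name": "move_arm", "arguments": {
  "turn": [
    [0, 0, 0],
    [0, 0, 0],
    [0, 0, 0.002],
    [0, 0, 0.002],
    [0, 0, 0.004],
    [0, 0, 0.004],
    [0, 0, 0.004],
    [0, 0, 0.004],
    [0, 0, 0.004],
    [0, 0, 0.003]
  ],
  "dp": [
    [0, 0, -1],
    [0, 0, -1],
    [-0.3, -0.2, -1],
    [-0.6, -0.4, -1],
    [-0.8, -0.6, -1],
    [-0.8, -0.6, -1],
    [-0.8, -0.6, -1],
    [-0.8, -0.6, -1],
    [-0.8, -0.6, -0.8],
    [0, 0, 0]
  ],
  "jaw": [-1, -1, -1, -1, -1, -1, -1, -1, -1, -1]
}}

```text
clock: 29.22
tool_pos: [0.5819, 0.1566, 0.3096]
eef_rot: [0.004, 1.0, -0.0, 0.007]
contact_force: [0.7, -0.4, -0.5]
opening: 1.004
```

Call:
{"name": "move_arm", "arguments": {
  "turn": [
    [0, 0, 0],
    [0, 0, 0]
  ],
  "dp": [
    [0, 0, 0],
    [0, 0, 0]
  ],
  "jaw": [-1, -1]
}}

```text
clock: 29.38
tool_pos: [0.5748, 0.1602, 0.3054]
eef_rot: [-0.001, 1.0, -0.001, 0.002]
contact_force: [-0.3, 0.1, -0.2]
opening: 0.999
```

```bash
python3 -c "
from h import *
status();snap('8',('wrist','scene','side')); status()
a=cv2.imread('pics/wrist_8.png'); cv2.imwrite('pics/wrist_8c.png',cv2.resize(a[0:280],(800,437),interpolation=cv2.INTER_CUBIC))"
```

```text
t 29.38 p [0.5748 0.1602 0.3054] yaw(y) 1.5737 F [-0.3  0.1 -0.2] open 0.999
t 29.53 p [0.5745 0.1607 0.3052] yaw(y) 1.5751 F [-0.2 -0.9 -0.5] open 1.0
```

View pics/wrist_8c.png

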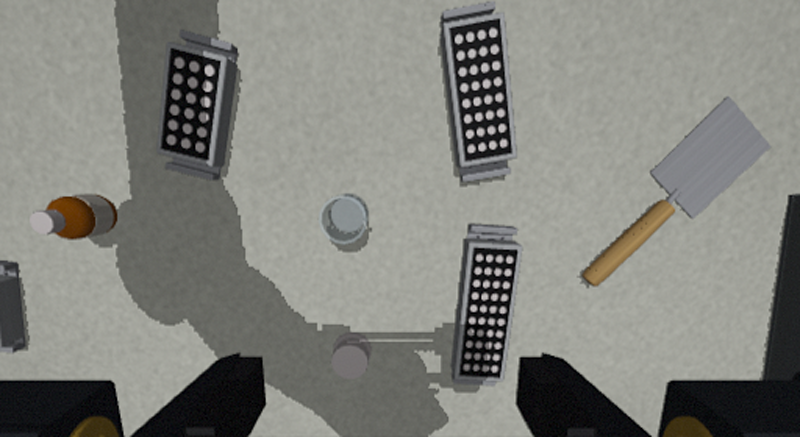

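View pics/side_8.png

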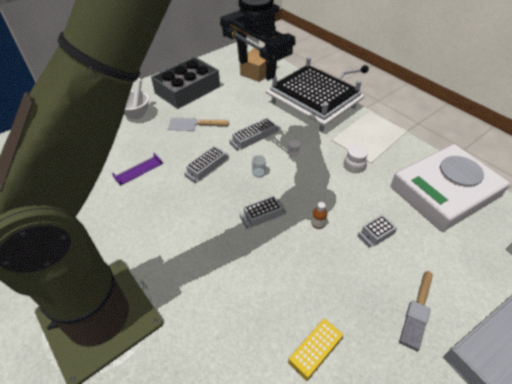

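View pics/scene_8.png

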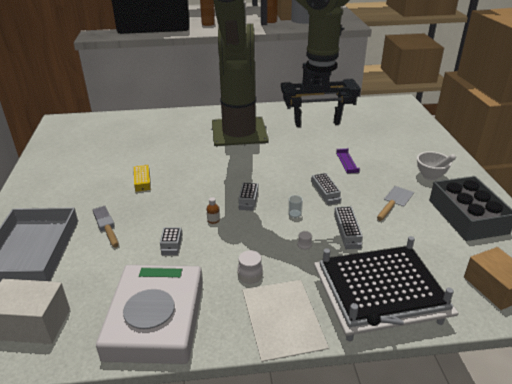

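All four plates sit in their cradles and the bottle and beaker still stand. A last numerical check follows.

Run:
```python
from h import *
d=load('pics/wrist_8.npy');st=d['st']
for n,box,thr,k,c in (('long',(294,157,330,241),80,40,(.640,.252,-.058)),('medium',(284,8,330,104),150,32,(.445,.2354,.171)),('short',(102,30,141,104),75,18,(.455,-.0103,-.237))):
    m=marks(d,box,thr); w=ray(d,m[:,:2],.034,st)[:,:2]; print(n,len(m),k,w.mean(0).round(4),fit(w),'cradle',c)
d=load('pics/side_8.npy')
for n,p,h in (('tiny',(.640,-.2412),.034),):
    print(proj(d,[[*p,h]]))
m=marks(d,(360,216,396,244),170); print(len(m)); print('tiny side',ray(d,m[:,:2],.034)[:,:2].mean(0))
status()
```

```text
long 40 40 [0.6398 0.2514] (array([639.8, 251.2]), 28.3, 110.2, np.float64(-0.062)) cradle (0.64, 0.252, -0.058)
medium 32 32 [0.4441 0.2343] (array([444.2, 234.3]), 86.0, 28.2, np.float64(0.169)) cradle (0.445, 0.2354, 0.171)
short 18 18 [ 0.4549 -0.011 ] (array([455. , -10.9]), 25.1, 62.0, np.float64(-0.237)) cradle (0.455, -0.0103, -0.237)
[[380.11923295 225.77097151]]
1
tiny side [ 0.63071123 -0.25183559]
t 29.53 p [0.5745 0.1607 0.3052] yaw(y) 1.5751 F [-0.2 -0.9 -0.5] open 1.0
```

```bash
python3 -c "
from plant import r
print(r.finish_job())"
```

```text
the job is handed in; nothing more can be done
None
```

I took both piles apart, laid each of the four plates in its own cradle, and handed the job in at about 29.5 s of the 128 s. The interface gives no verdict.

| Plate | Offset from cradle centre | Angle difference | Checked by |
|---|---|---|---|
| Tiny | about 1.3 mm | 0.001 rad | wrist picture taken just after placing it |
| Short | about 0.7 mm | under 0.01 rad | final wrist picture |
| Medium | about 1.5 mm | 0.002 rad | final wrist picture |
| Long | about 0.6 mm | 0.004 rad | final wrist picture |

- **Heights and flatness:** I did not measure these directly. The hole-mark spacings come out the same in every picture if the top faces are at 34 mm, which fits plates lying flat on the cradle floors.
- **Scene at the end:** The bottle and beaker are upright, the yellow and purple look-alikes were not touched, and the gripper is open and clear of everything.
- **Check that failed:** A last measurement of the tiny plate from the side camera picked up only one merged blob instead of 12 marks. It read about 14 mm off the cradle centre, which I ignored. The tiny plate's numbers are therefore from the earlier wrist picture. The final scene and side pictures show it still in its cradle.

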